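# Free the beads and set the hopper's feed gate two turns open

## Task

The chunky beads have packed against the hopper's gate: take the stirrer from its stand, stir through the beads from one side of the bin to the other and back two or three times to loosen them, and stand it back in its hole. Then turn the handwheel clockwise until the gate is fully closed against its stop, and back it off exactly two full turns so the beads can run into the caddy. Finish while still gripping the wheel's red handle there, because the spring pulls the gate back if it is let go; spill no beads and leave the spools and the jar alone.

Things in the scene. Friction and masses are not known exactly. Their poses are not given: they have to be found in the camera images.
- hopper: fixed plywood bead hopper, 146 mm wide. Origin on the table under the gate, on the centre line; its x axis points downstream (bin -> gate -> chute -> caddy), y across, z up. The open-topped bin is the part with x from -127 (back wall) to -2 mm (gate), inner width 110 mm (y -55 to 55), rim 160 mm above the table; its floor is 88 mm above the table at the gate and rises 10 degrees toward the back wall. On the other side of the gate an aluminium bridge carries the handwheel
- bin_middle (a point): point on the bin's sloping floor just behind the heap of beads, 45 mm upstream of the gate, 96 mm above the table. A bead can jam between the rod and a wall or the gate: where the rod stays 23 mm or more (centre line) from the side walls and 32 mm from the gate, the beads give way under a few N
- gate_wheel (a joint): turning of the black handwheel (vertical axis), rad. 0 = gate closed, hard stop; grows counter-clockwise seen from above as the gate opens, 12 mm of lift a turn; end of travel 17.3 rad (2.75 turns). It counts past a full turn. Starts partly open (about a quarter to three quarters of a turn). Turning takes about 1 to 4 N at the handle; a return spring pulls toward closed, so wide open the wheel runs back if let go
- wheel_centre (a point): point on the handwheel's axis at the mid-height of its handle, 210 mm above the table; rim circle 100 mm across, rim top 188 mm above the table. The hub's top is 190 mm above the table
- wheel_handle: red upright handle on the wheel's rim, 19 mm diameter and 43 mm tall (189 to 232 mm above the table), which revolves freely on its own pin; origin at its centre, on a circle of 50 mm radius about the wheel's axis. With the gate closed it lies downstream of the axis (toward the caddy)
- stirrer_grip (a point): centre of the square blue handle (17 x 17 mm, 50 mm long, its flats along this point's x and y axes) of the stirrer, a wooden rod of 8 mm diameter, 191 mm long in all, which stands upright in its stand; this point is 165 mm above the rod's lower end. 40 g. Grip it firmly across two flats, or it swings in the fingers when the beads resist
- stirrer_tip (a point): lower end of the stirrer, its z axis along the rod toward the handle
- stand_hole0 (a point): centre of the mouth of the blind hole in the stirrer's stand, a fixed wooden block 64 x 64 x 60 mm; hole 14 mm in diameter with a 5 mm chamfer, 50 mm deep, mouth 60 mm above the table
- caddy: fixed white caddy, 221 x 135 mm, walls 58 mm, back 98 mm, under the chute's end; origin at the centre of its underside
- spool_blue: bystander: blue thread spool, 51 mm diameter, 60 mm high, origin at its underside
- spool_black: bystander: black thread spool, 72 x 76 x 51 mm, origin at its underside
- cream_jar: bystander: low white jar, 52 mm diameter, 24 mm high, origin at its underside
- bead_0: loose 18 mm round bead in the bin, 10 g, origin at its centre; all eight lie in the bin against the gate: a row of five (beads 0 to 4) at the gate, and three (5 to 7) behind them
- bead_1: loose 18 mm round bead in the bin, 10 g, origin at its centre
- bead_2: loose 18 mm round bead in the bin, 10 g, origin at its centre
- bead_3: loose 18 mm round bead in the bin, 10 g, origin at its centre
- bead_4: loose 18 mm round bead in the bin, 10 g, origin at its centre
- bead_5: loose 18 mm round bead in the bin, 10 g, origin at its centre
- bead_6: loose 18 mm round bead in the bin, 10 g, origin at its centre
- bead_7: loose 18 mm round bead in the bin, 10 g, origin at its centre
- stirrer: the stirrer, origin at its lower end, z along the rod toward the handle
Things that resemble listed ones, but are neither listed nor needed, are in the scene too. Of the things that look like the part that bears stand_hole0, the smaller one is meant.

How it is judged:
On the way, in this order (a step that is already met when the one before it is completed fails the run):
1. the stirrer's tip is down among the beads on one side of the bin (the hopper's +y side) (x of stirrer_tip in the frame of hopper between -0.055 and -0.002 m and z of stirrer_tip in the frame of hopper below 0.12 m and y of stirrer_tip in the frame of hopper between 0.008 and 0.055 m), for 0.05 s.
2. the tip has swept through to the other side (x of stirrer_tip in the frame of hopper between -0.055 and -0.002 m and z of stirrer_tip in the frame of hopper below 0.12 m and y of stirrer_tip in the frame of hopper between -0.055 and -0.008 m), for 0.05 s.
3. the tip has swept back again, and the heap is loosened: at least two of the three beads behind the front row lie more than 10 mm from where they lay (all of step 1 and ((distance of bead_5 from where it was at the start of the episode above 0.01 m and distance of any of bead_6, bead_7 from where it was at the start of the episode above 0.01 m) or (distance of bead_6 from where it was at the start of the episode above 0.01 m and distance of bead_7 from where it was at the start of the episode above 0.01 m))), for 0.05 s.
4. the stirrer stands in its stand again, let go (horizontal distance between stirrer_tip and stand_hole0 below 0.008 m and height (world z) of stirrer_tip below 0.02 m and angle between stirrer_tip's own z axis and vertical below 0.2 rad and contact force between the fingers and stirrer below 0.1 N), for 0.2 s.
5. the wheel is closed to its stop (within 0.1 rad) (value of joint gate_wheel below 0.1 rad), for 0.1 s.
6. the wheel is two turns open and held by its handle (value of joint gate_wheel between 12.2664 and 12.8664 rad and contact force between the fingers and wheel_handle above 5 N), for 0.2 s.
At the end, for the whole second after the job is handed in: the fingers hold the red handle (contact force over 5 N) with the wheel at rest two turns open from the stop (12.57 rad, within 0.3 rad), and the stirrer stands in its stand (tip within 8 mm of the hole's axis and under 20 mm above the table, leaning less than 0.2 rad) (all of step 6 and velocity of joint gate_wheel between -0.15 and 0.15 rad/s and horizontal distance between stirrer_tip and stand_hole0 below 0.008 m and height (world z) of stirrer_tip below 0.02 m and angle between stirrer_tip's own z axis and vertical below 0.2 rad); the arm keeps its last pose, push and grip.
It fails at once if a bead leaves the hopper, chute or caddy ((y of bead_0 in the frame of hopper above 0.08 m or y of bead_0 in the frame of hopper below -0.08 m or x of bead_0 in the frame of hopper above 0.33 m or x of bead_0 in the frame of hopper below -0.14 m) or (y of bead_1 in the frame of hopper above 0.08 m or y of bead_1 in the frame of hopper below -0.08 m or x of bead_1 in the frame of hopper above 0.33 m or x of bead_1 in the frame of hopper below -0.14 m) or (y of bead_2 in the frame of hopper above 0.08 m or y of bead_2 in the frame of hopper below -0.08 m or x of bead_2 in the frame of hopper above 0.33 m or x of bead_2 in the frame of hopper below -0.14 m) or (y of bead_3 in the frame of hopper above 0.08 m or y of bead_3 in the frame of hopper below -0.08 m or x of bead_3 in the frame of hopper above 0.33 m or x of bead_3 in the frame of hopper below -0.14 m) or (y of bead_4 in the frame of hopper above 0.08 m or y of bead_4 in the frame of hopper below -0.08 m or x of bead_4 in the frame of hopper above 0.33 m or x of bead_4 in the frame of hopper below -0.14 m) or (y of bead_5 in the frame of hopper above 0.08 m or y of bead_5 in the frame of hopper below -0.08 m or x of bead_5 in the frame of hopper above 0.33 m or x of bead_5 in the frame of hopper below -0.14 m) or (y of bead_6 in the frame of hopper above 0.08 m or y of bead_6 in the frame of hopper below -0.08 m or x of bead_6 in the frame of hopper above 0.33 m or x of bead_6 in the frame of hopper below -0.14 m) or (y of bead_7 in the frame of hopper above 0.08 m or y of bead_7 in the frame of hopper below -0.08 m or x of bead_7 in the frame of hopper above 0.33 m or x of bead_7 in the frame of hopper below -0.14 m)).
It fails at once if a spool or the jar is moved by more than 30 mm (distance of any of spool_blue, spool_black, cream_jar from where it was at the start of the episode above 0.03 m).
It also fails if it takes over 72 s, if anything falls off the work surface, if the arm or the gripper's body presses on something with over 40 N, if the wrist force passes 120 N, or if a joint passes its speed limit or range.

## Robot

A 6-joint arm with a two-finger parallel gripper is mounted at the origin on a cart in front of the work surface, level with it; the furniture and walls round the work are solid. World frame = base frame: x ahead of the robot, y to its left, z up, the work surface at z = 0. Lengths are in m, angles in rad, forces in N, time in s.
With the tool pointing down it reaches from about 0.35 to 0.775 m from the base axis. Payload 5.5 kg.
Tool frame: the origin (TCP) lies on the mounting face of the last link; the fingertips stand 173 mm ahead of it and the grasp point (between the pads) lies robot.hold_point_z ahead of it (robot.hold_point_z is the distance from the TCP to the grasp point, in m); z points along the fingers, y is the direction in which the jaws open and shut (so a half turn about z gives the same grasp; the last joint's range is limited). The gripper opens to 85 mm and grips with 20 to 120 N. Pads are 22 mm wide; open, the fingers measure 114 mm over their backs; the gripper's body (76 mm by 85 mm) begins 54 mm behind the grasp point. The pads swing forward as they close: fully open they stand 13 mm farther back than shut.
Start: joints at [-1.373, 0.313, 0.046, 1.304, 0, 1.431], TCP at [0.191, -0.543, 0.405] pointing down, gripper open.
Joint ranges: [-2.76, 2.76], [-0.86, 1.69], [-1.03, 1.26], [-2.2, 2.34], [-1.47, 1.5], [-3.14, 3.14]. Speed limits (rad/s): [2.57, 2.57, 3.14, 3.14, 3.14, 3.14].

## Interface

Orientations are given as a rotation vector (axis times angle).
In Python, from station import robot gives the robot as it stands. The module is installed in compiled form; this text tells all that it offers.
- The arm moves only by the shell command python3 -m pendant 'ROWS' [FORCE]. ROWS is JSON, a list of rows, each an object of numbers: "gripper": the closure, from 0 (fully open) to 1 (shut); "dx", "dy", "dz": the shift along the tool's x, y, z in mm; "wx", "wy", "wz": the turn, a rotation vector about the tool's x, y, z in degrees. A call has 1 to 5 rows; each row is the pose to reach, as a shift and turn from the pose measured when the call began, along the tool's axes at that moment; what a row does not reach only later rows make up. A row lasts 1/10 s, in which the tool goes at most 50 mm and 8.59 degrees, less where a joint would pass 70% of its speed; a pose out of reach is approached as far as the arm can. A call with a gripper value outside its range is refused whole. The fingers move at their own pace and stop on an object; FORCE is the grip in N (left out, the last holds). Time passes only in rows, so rows that repeat a pose let the fingers close. It gives the time, the measured TCP pose, the force and the opening at its end, in the units of the state.
- robot.get_state(): the state, without advancing time (a new reading comes with each control period).
- robot.grab_frame(name): name is "scene" or "side" or "wrist"; returns the picture (400x640x3 uint8, blue, green, red); there is no depth.
- robot.calibration(name): a dict with "mtx" (3x3 intrinsics, pixels), "R" (3x3) and "t" (3): a world point X has camera coordinates R X + t; the wrist camera has in their place "mount" (4x4, takes a point from camera to tool coordinates, whose origin is the TCP and whose axes are the flange's). Camera axes: x right, y down, z forward; pixel columns grow to the right and rows downward; lengths in m; the calibration is good to about 2 mm. The wrist camera is an equidistant fisheye: a pixel r from the principal point sees the ray r / f radians off the axis. A picture is of the moment at which its call begins: read the wrist's pose just before it. calibration takes no time and is no camera call.
- robot.sign_off(): hands the job in, once; it reports no verdict.
The state is a dict: "time": time; "qpos": joint angles; "dq": joint speeds; "joint_torque": joint torques, N m; "eef_pos": TCP position; "eef_rot": TCP orientation; "force": force on the tool from outside, world axes, zero at the start; "torque": the same for the moment, N m; "finger_gap": opening from 0.0 (shut) to 1.0 (fully open).
Only numpy, scipy, OpenCV 4.12 (cv2) and the standard library are available. Lean on these libraries where they do the work, as an engineer would, in place of code of your own. Each camera call takes 0.05 s, during which the arm holds its last target.

## Working session

There is one attempt and no reset: what is moved stays moved. The work goes in short steps, Python scripts to look and compute and a shell command to move; the robot and the scene stay as the last step left them, time stands still between calls to the robot, and variables do not carry over. Pictures are saved under pics/ and viewed, and the job is handed in when it is done.

```bash
mkdir -p pics; python3 - <<'E'
from station import robot
import cv2
print(robot.get_state()); print(robot.hold_point_z)
for n in ["scene","side","wrist"]:
    cv2.imwrite(f"pics/{n}0.png",robot.grab_frame(n)); print(n,robot.calibration(n))
E
```

```text
{'time': 0.0, 'qpos': array([-1.37258428e+00,  3.13987622e-01,  4.49866865e-02,  1.30357735e+00,
        5.96931276e-06,  1.43119151e+00]), 'dq': array([-1.33646368e-03, -3.74068191e-04,  6.96426526e-05,  1.35071788e-03,
       -9.22186018e-04,  6.81189846e-04]), 'joint_torque': array([ 1.59667916e-04, -4.80630863e+01,  2.98530650e+01,  1.97188620e-02,
       -2.35193093e-04, -5.77546501e-06]), 'eef_pos': array([ 0.19052217, -0.54231579,  0.403819  ]), 'eef_rot': array([-3.09512817e+00, -5.27822413e-01,  7.25980969e-05]), 'force': array([-0.14541046, -0.25041338,  0.3885644 ]), 'torque': array([0.02868977, 0.05128386, 0.00893008]), 'finger_gap': 1.0012097292833755}
0.1547
scene {'mtx': array([[424.8258196 ,   0.        , 318.85466193],
       [  0.        , 424.8258196 , 197.61048365],
       [  0.        ,   0.        ,   1.        ]]), 'R': array([[ 0.7965431 , -0.6044671 , -0.01177392],
       [-0.25990418, -0.32477853, -0.90937821],
       [ 0.54586529,  0.72741902, -0.41580362]]), 't': array([-0.43572433,  0.31194879,  1.10320226])}
side {'mtx': array([[396.8770559 ,   0.        , 316.04611834],
       [  0.        , 396.8770559 , 201.46200134],
       [  0.        ,   0.        ,   1.        ]]), 'R': array([[ 0.99894453, -0.04554497, -0.00595668],
       [-0.03271738, -0.61450432, -0.78823475],
       [ 0.03223972,  0.78759768, -0.61534584]]), 't': array([-0.55713153,  0.17302868,  1.04444556])}
wrist {'mtx': array([[309.70691629,   0.        , 318.60795164],
       [  0.        , 309.70691629, 201.92739536],
       [  0.        ,   0.        ,   1.        ]]), 'mount': array([[ 1.49344575e-04, -9.55131162e-01, -2.96183120e-01,
         7.50387836e-02],
       [ 9.99999915e-01,  2.86919293e-05,  4.11704780e-04,
         5.03650004e-04],
       [-3.84734000e-04, -2.96183156e-01,  9.55131085e-01,
         3.23539908e-02],
       [ 0.00000000e+00,  0.00000000e+00,  0.00000000e+00,
         1.00000000e+00]])}
```

View pics/scene0.png

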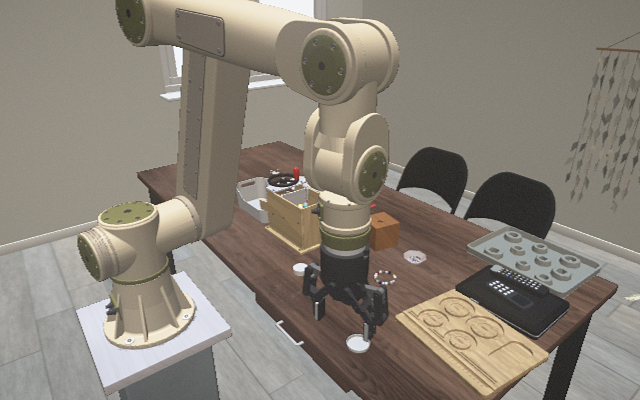

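View pics/side0.png

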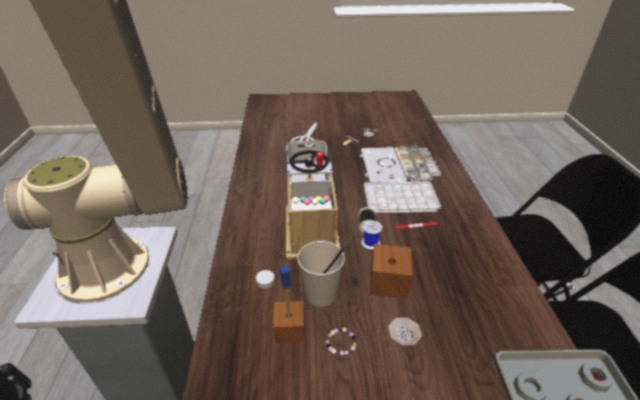

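View pics/wrist0.png

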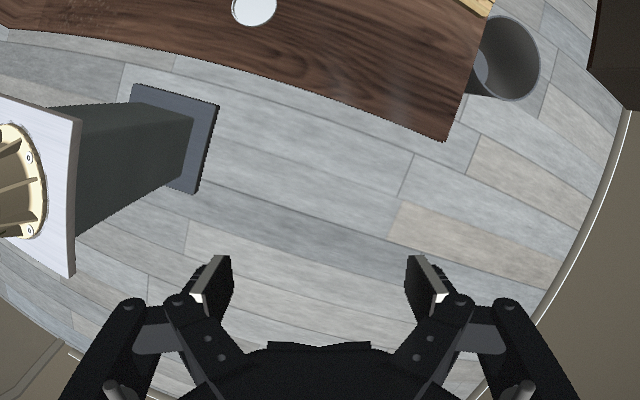

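The side view shows the small stand at (289,320) with the blue stirrer handle at (286,277), and the larger decoy block at (392,270). The hopper is at (312,210), its wheel at (309,161), and the red handle at (320,158).

```bash
cat > h.py <<'E'
from station import robot
import numpy as np, cv2
from scipy.spatial.transform import Rotation as Ro
HZ=robot.hold_point_z
def cam(n):
    c=robot.calibration(n); return np.array(c['mtx']),np.array(c['R']),np.array(c['t'])
def ray(n,u,v):
    K,R,t=cam(n); d=R.T@np.linalg.inv(K)@np.array([u,v,1.]); return -R.T@t,d/np.linalg.norm(d)
def onz(n,u,v,z):
    o,d=ray(n,u,v); return o+d*(z-o[2])/d[2]
def proj(n,X):
    K,R,t=cam(n); p=K@(R@np.asarray(X)+t); return p[:2]/p[2]
def tri(rays):
    A=np.zeros((3,3));b=np.zeros(3)
    for o,d in rays:
        P=np.eye(3)-np.outer(d,d);A+=P;b+=P@o
    X=np.linalg.solve(A,b); return X,[np.linalg.norm((np.eye(3)-np.outer(d,d))@(X-o)) for o,d in rays]
def wpose():
    s=robot.get_state(); return np.array(s['eef_pos']),Ro.from_rotvec(s['eef_rot']).as_matrix()
def wray(u,v,pose):
    c=robot.calibration('wrist');K=np.array(c['mtx']);M=np.array(c['mount'])
    a=np.array([(u-K[0,2]),(v-K[1,2])])/K[0,0]; r=np.linalg.norm(a)
    d=np.array([a[0]/r*np.sin(r),a[1]/r*np.sin(r),np.cos(r)]) if r>1e-9 else np.array([0,0,1.])
    p,R=pose; return p+R@M[:3,3], R@M[:3,:3]@d
def wonz(u,v,z,pose):
    o,d=wray(u,v,pose); return o+d*(z-o[2])/d[2]
def wproj(X,pose):
    c=robot.calibration('wrist');K=np.array(c['mtx']);M=np.array(c['mount'])
    p,R=pose; q=M[:3,:3].T@(R.T@(np.asarray(X)-p)-M[:3,3])
    th=np.arctan2(np.hypot(q[0],q[1]),q[2]); f=np.hypot(q[0],q[1])
    return K[:2,2]+K[0,0]*th*q[:2]/f
def st():
    s=robot.get_state(); p,R=wpose()
    print('t',round(s['time'],2),'tcp',np.round(p*1000,1),'grasp',np.round((p+R@[0,0,HZ])*1000,1),'\n x',np.round(R[:,0],3),'y',np.round(R[:,1],3),'z',np.round(R[:,2],3),'\nF',np.round(s['force'],1),'gap',round(s['finger_gap'],3),'q',np.round(s['qpos'],2))
E
python3 - <<'E'
from h import *
im=cv2.imread('pics/side0.png')
cv2.imwrite('pics/s0z.png',cv2.resize(im[230:370,210:430],None,fx=3.6,fy=3.6,interpolation=cv2.INTER_CUBIC))
cv2.imwrite('pics/s0h.png',cv2.resize(im[110:260,240:400],None,fx=4,fy=4,interpolation=cv2.INTER_CUBIC))
im=cv2.imread('pics/scene0.png')
cv2.imwrite('pics/c0h.png',cv2.resize(im[150:300,220:440],None,fx=3.6,fy=3.6,interpolation=cv2.INTER_CUBIC))
st()
E
```

```text
t 0.15 tcp [ 190.5 -542.4  404. ] grasp [ 190.5 -542.1  249.3] 
 x [0.943 0.331 0.   ] y [ 0.331 -0.943 -0.001] z [-0.     0.001 -1.   ] 
F [0.4 0.  0.6] gap 0.999 q [-1.37  0.31  0.05  1.3  -0.    1.43]
```

View pics/s0z.png

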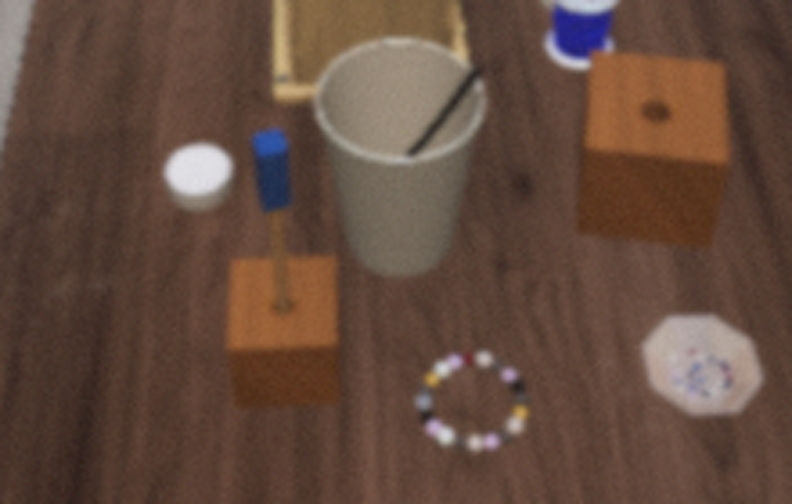

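View pics/s0h.png

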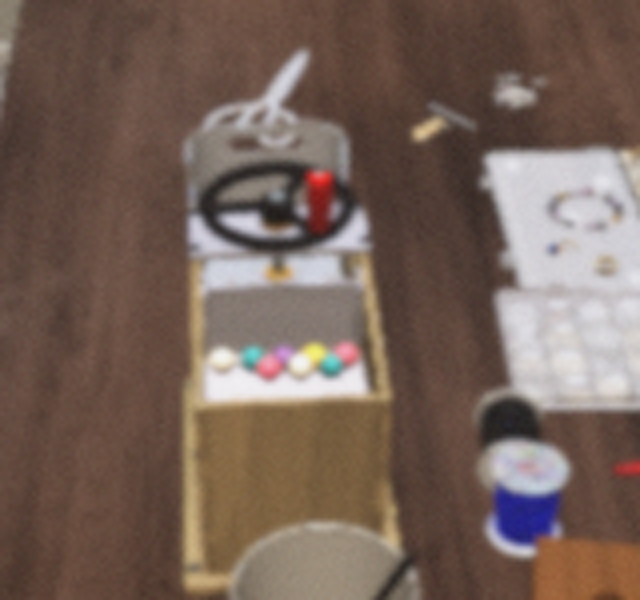

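View pics/c0h.png

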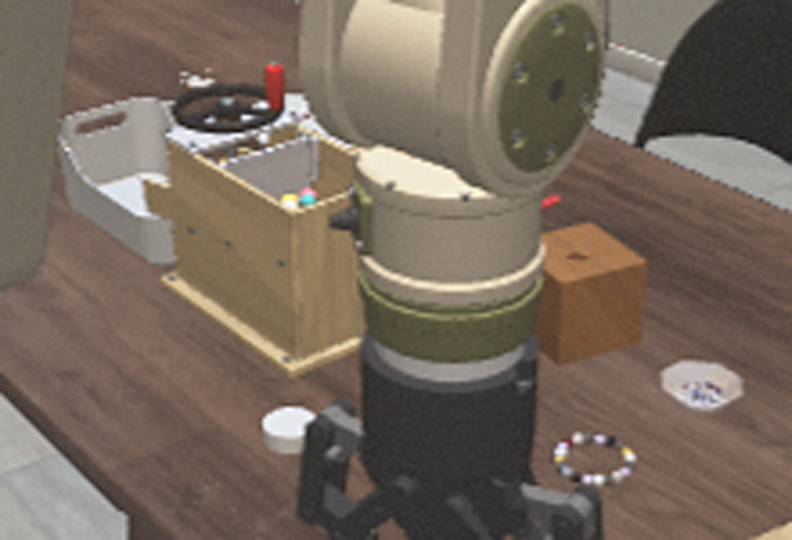

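Close-ups: in the side zoom, the stirrer handle is about (270,170) and the hole (284,305), with a grey cup to their right. The wheel hub is at (277,208), with the red handle to its right at (320,200).

```bash
python3 - <<'E'
from h import *
z=lambda u,v:(210+u/3.6,230+v/3.6)
g=lambda u,v:(240+u/4,110+v/4)
p=lambda n,uv,zz: print(n,np.round(onz('side',*uv,zz)*1000))
print('cam',ray('side',300,200)[0],ray('scene',300,200)[0])
for n,c in [('hole',(284,305)),('TL',(230,260)),('TR',(337,258)),('BR',(338,346)),('BL',(230,350))]: p(n,z(*c),.06)
p('handle centre',z(272,171),.175); p('handle top',z(271,135),.201)
p('jar',z(199,165),.024)
p('cup rim L',z(316,98),.12);p('cup rim R',z(485,100),.12);p('cup near',z(395,272),.0);p('cup near rim',z(400,157),.12)
for n,c,zz in [('binBL rim',(190,400),.16),('binBR rim',(388,398),.16),('baseL',(187,585),.008),('baseR',(398,580),.008),('rim at gate L',(190,258),.16),('rim gate R',(375,255),.16),('hub',(277,205),.19),('wheelL',(200,205),.185),('wheelR',(355,205),.185),('wheel top',(277,163),.188),('wheel bot',(280,245),.188),('redtop',(320,177),.232),('redmid',(320,203),.21),('spoolblue',(528,545),0),('spoolblack',(510,400),.05)]: p(n,g(*c),zz)
E
```

```text
cam [ 0.5285319  -0.74165056  0.77576379] [-0.17404982 -0.96455706  0.73726475]
hole [ 490. -217.   60.]
TL [ 456. -183.   60.]
TR [ 522. -184.   60.]
BR [ 521. -247.   60.]
BL [ 459. -247.   60.]
handle centre [ 489. -213.  175.]
handle top [ 490. -211.  201.]
jar [428. -73.  24.]
cup rim L [ 512. -106.  120.]
cup rim R [ 618. -113.  120.]
cup near [ 560. -151.    0.]
cup near rim [ 562. -158.  120.]
binBL rim [489.  16. 160.]
binBR rim [611.  12. 160.]
baseL [480.   7.   8.]
baseR [621.   5.   8.]
rim at gate L [488. 172. 160.]
rim gate R [615. 168. 160.]
hub [549. 189. 190.]
wheelL [495. 200. 185.]
wheelR [603. 194. 185.]
wheel top [551. 249. 188.]
wheel bot [549. 142. 188.]
redtop [577. 155. 232.]
redmid [577. 158. 210.]
spoolblue [715.  41.   0.]
spoolblack [713. 139.  50.]
```

```bash
python3 -m pendant '[{"dx":40,"dy":-15,"dz":-9,"wz":-8},{"dx":80,"dy":-30,"dz":-18,"wz":-16},{"dx":120,"dy":-45,"dz":-27,"wz":-24},{"dx":160,"dy":-60,"dz":-36,"wz":-32},{"dx":200,"dy":-75,"dz":-45,"wz":-40}]' 60
python3 - <<'E'
from h import *
st()
p,R=wpose(); print(R.T@(np.array([.490,-.290,.45])-p)*1000)
E
```

```text
t 0.15 tcp [ 190.5 -542.4  404. ] grasp [ 190.5 -542.1  249.3] 
 x [0.943 0.331 0.   ] y [ 0.331 -0.943 -0.001] z [-0.     0.001 -1.   ] 
F [0.4 0.  0.6] gap 0.999 q [-1.37  0.31  0.05  1.3  -0.    1.43]
[ 366.18743054 -138.91518855  -45.7286408 ]schema error: expected keys gripper, dx, dy, dz, wx, wy, wz
```

```bash
python3 -m pendant '[{"gripper":0,"dx":40,"dy":-15,"dz":-9,"wx":0,"wy":0,"wz":-8},{"gripper":0,"dx":80,"dy":-30,"dz":-18,"wx":0,"wy":0,"wz":-16},{"gripper":0,"dx":120,"dy":-45,"dz":-27,"wx":0,"wy":0,"wz":-24},{"gripper":0,"dx":160,"dy":-60,"dz":-36,"wx":0,"wy":0,"wz":-32},{"gripper":0,"dx":200,"dy":-75,"dz":-45,"wx":0,"wy":0,"wz":-40}]' 60
python3 - <<'E'
from h import *
st()
p,R=wpose(); print(R.T@(np.array([.490,-.290,.45])-p)*1000)
E
```

```text
time: 0.65
eef_pos: [0.3554, -0.4041, 0.4493]
eef_rot: [-2.724, -1.562, -0.001]
force: [0.4, -0.3, -0.5]
finger_gap: 1.0
t 0.65 tcp [ 355.4 -404.1  449.3] grasp [ 355.3 -403.9  294.6] 
 x [0.505 0.863 0.001] y [ 0.863 -0.505 -0.001] z [-0.     0.002 -1.   ] 
F [ 0.4 -0.3 -0.5] gap 1.0 q [-1.    0.23  0.05  1.39  0.    1.1 ]
[166.50758454  58.55935466  -0.59246288]
```

```bash
python3 -m pendant '[{"gripper":0,"dx":42,"dy":15,"dz":0,"wx":0,"wy":0,"wz":-8},{"gripper":0,"dx":84,"dy":30,"dz":0,"wx":0,"wy":0,"wz":-16},{"gripper":0,"dx":126,"dy":45,"dz":0,"wx":0,"wy":0,"wz":-24},{"gripper":0,"dx":166,"dy":58,"dz":0,"wx":0,"wy":0,"wz":-30.3},{"gripper":0,"dx":166,"dy":58,"dz":0,"wx":0,"wy":0,"wz":-30.3}]' 60
python3 - <<'E'
from h import *
st()
for n in ["scene","side","wrist"]:
    if n=="wrist": np.savez('w1.npz',*wpose())
    cv2.imwrite(f"pics/{n}1.png",robot.grab_frame(n))
E
```

```text
time: 1.15
eef_pos: [0.4921, -0.2868, 0.4488]
eef_rot: [-2.212, -2.228, -0.004]
force: [-0.3, -0.8, -0.4]
finger_gap: 0.999
t 1.15 tcp [ 492.1 -286.8  448.8] grasp [ 492.1 -286.3  294.1] 
 x [-0.007  1.     0.003] y [ 1.     0.007 -0.   ] z [-0.     0.003 -1.   ] 
F [-0.3 -0.8 -0.4] gap 0.999 q [-0.67  0.3   0.13  1.41  0.    0.89]
```

View pics/wrist1.png

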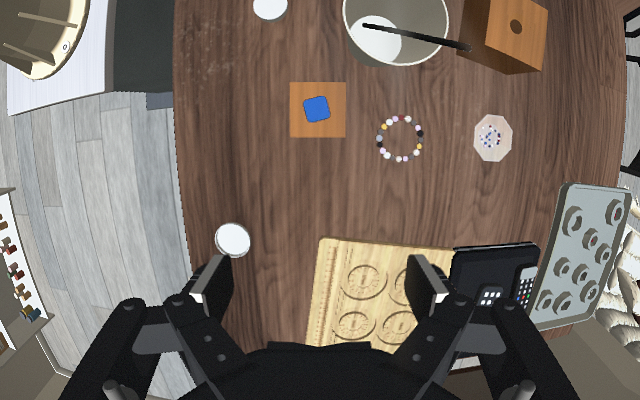

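View pics/scene1.png

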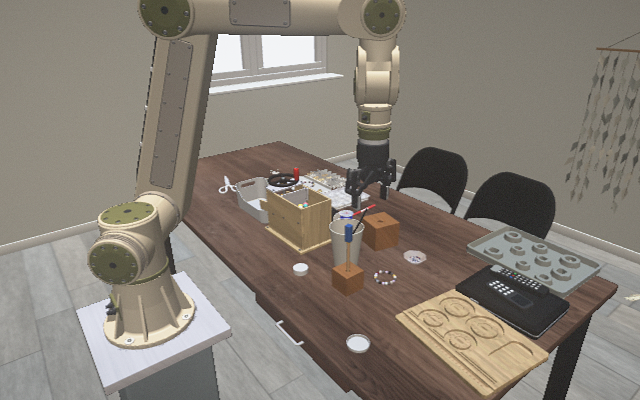

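The wrist view shows the blue handle top at (316,109), slightly rotated relative to the stand; the cup is upper right at (395,30). In the scene view, the stirrer is at (348,233).

```bash
python3 - <<'E'
from h import *
d=np.load('w1.npz');pose=(d['arr_0'],d['arr_1'])
im=cv2.imread('pics/wrist1.png')
hsv=cv2.cvtColor(im,cv2.COLOR_BGR2HSV)
m=cv2.inRange(hsv,(100,120,60),(125,255,255)); m[:, :280]=0;m[:,350:]=0;m[:70]=0;m[150:]=0
c=max(cv2.findContours(m,0,1)[0],key=cv2.contourArea)
print(cv2.minAreaRect(c))
box=cv2.boxPoints(cv2.minAreaRect(c)); W=np.array([wonz(*b,.201,pose) for b in box]);print(np.round(W*1000,1), 'c',W.mean(0))
for i in range(4):
    e=W[(i+1)%4]-W[i];print(np.linalg.norm(e),np.degrees(np.arctan2(e[1],e[0])))
for n in('TL',(290,83)),('TR',(345,83)),('BR',(345,137)),('BL',(290,137)): print(n[0],np.round(wonz(*n[1],.06,pose)*1000,1))
# stirrer in scene & side
for n in('scene','side'):
    im=cv2.imread(f'pics/{n}1.png');hsv=cv2.cvtColor(im,cv2.COLOR_BGR2HSV)
    m=cv2.inRange(hsv,(100,120,50),(125,255,255))
    for c in cv2.findContours(m,0,1)[0]:
        if cv2.contourArea(c)>20: print(n,cv2.boundingRect(c),cv2.minAreaRect(c))
    cv2.imwrite(f'pics/{n}1z.png',cv2.resize(im[230:330,240:400] if n=='side' else im[150:300,220:440],None,fx=3.6,fy=3.6,interpolation=cv2.INTER_CUBIC))
cv2.imwrite('pics/w1z.png',cv2.resize(cv2.imread('pics/wrist1.png')[60:170,260:380],None,fx=5,fy=5,interpolation=cv2.INTER_CUBIC))
E
```

```text
((316.1470642089844, 108.58824157714844), (23.040882110595703, 23.28342056274414), 75.96376037597656)
[[ 477.7 -207.9  201. ]
 [ 493.2 -204.   201. ]
 [ 497.1 -219.5  201. ]
 [ 481.5 -223.5  201. ]] c [ 0.48738053 -0.21373423  0.201     ]
0.015942919135905398 14.152311597003072
0.01603244697258927 -75.95181000499305
0.016053995873764118 -165.7185365097151
0.016069219559765684 103.65251654520063
TL [ 456.4 -183.4   60. ]
TR [ 518.5 -183.4   60. ]
BR [ 519.1 -245.9   60. ]
BL [ 455.9 -246.    60. ]
side (281, 266, 9, 21) ((285.0, 276.0), (20.0, 8.0), 90.0)
side (364, 233, 15, 13) ((371.0, 239.0), (12.0, 14.0), 90.0)
```

View pics/w1z.png

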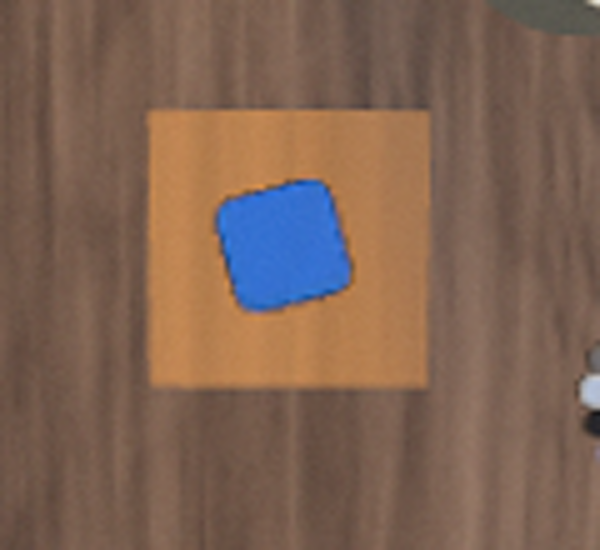

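View pics/scene1z.png

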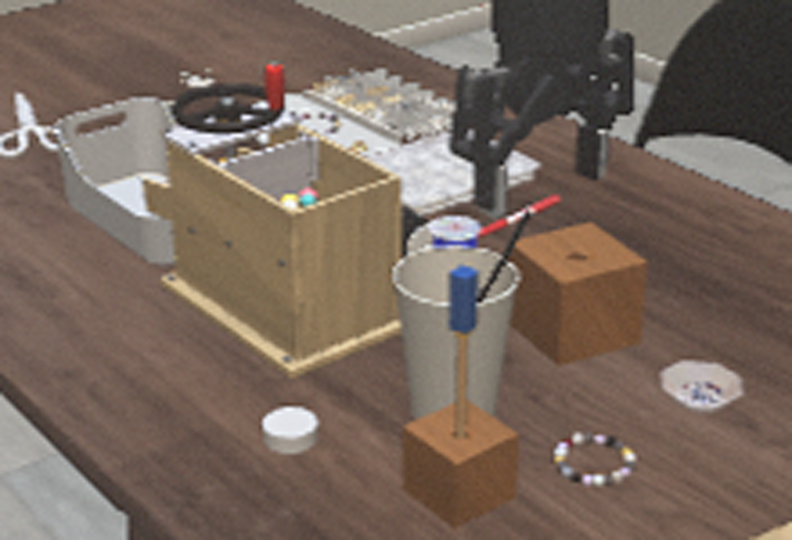

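```bash
python3 -m pendant '[{"gripper":0,"dx":37,"dy":-2,"dz":0,"wx":0,"wy":0,"wz":-7},{"gripper":0,"dx":73,"dy":-4.2,"dz":0,"wx":0,"wy":0,"wz":-13.7},{"gripper":0,"dx":73,"dy":-4.2,"dz":20,"wx":0,"wy":0,"wz":-13.7},{"gripper":0,"dx":73,"dy":-4.2,"dz":40,"wx":0,"wy":0,"wz":-13.7},{"gripper":0,"dx":73,"dy":-4.2,"dz":40,"wx":0,"wy":0,"wz":-13.7}]' 60
python3 - <<'E'
from h import *
st()
p,R=wpose(); print(R.T@(np.array([.4874,-.2139,.330])-p)*1000)
np.savez('w2.npz',*wpose())
cv2.imwrite(f"pics/wrist2.png",robot.grab_frame('wrist'))
im=robot.grab_frame('scene');cv2.imwrite('pics/scene2z.png',cv2.resize(im[150:300,220:440],None,fx=3.6,fy=3.6,interpolation=cv2.INTER_CUBIC))
E
```

```text
time: 1.8
eef_pos: [0.4834, -0.2174, 0.4069]
eef_rot: [-1.94, -2.462, 0.0]
force: [-0.9, -0.1, -0.5]
finger_gap: 1.0
t 1.8 tcp [ 483.4 -217.4  406.9] grasp [ 482.6 -216.8  252.2] 
 x [-0.234  0.972  0.005] y [ 0.972  0.234 -0.004] z [-0.005  0.004 -1.   ] 
F [-0.9 -0.1 -0.5] gap 1.0 q [-0.57  0.23 -0.06  1.29  0.    0.76]
[ 2.07490594  5.03623677 76.85149238]
```

View pics/wrist2.png

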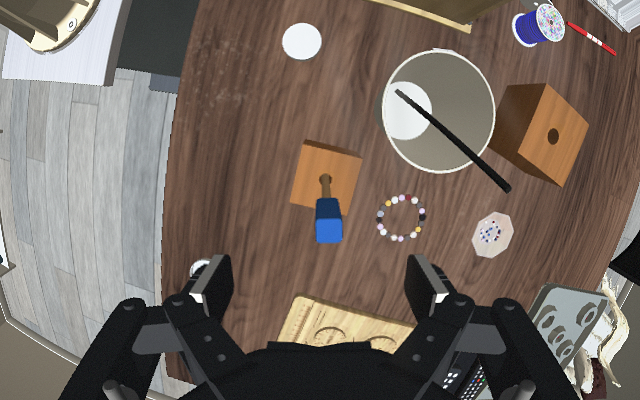

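View pics/scene2z.png

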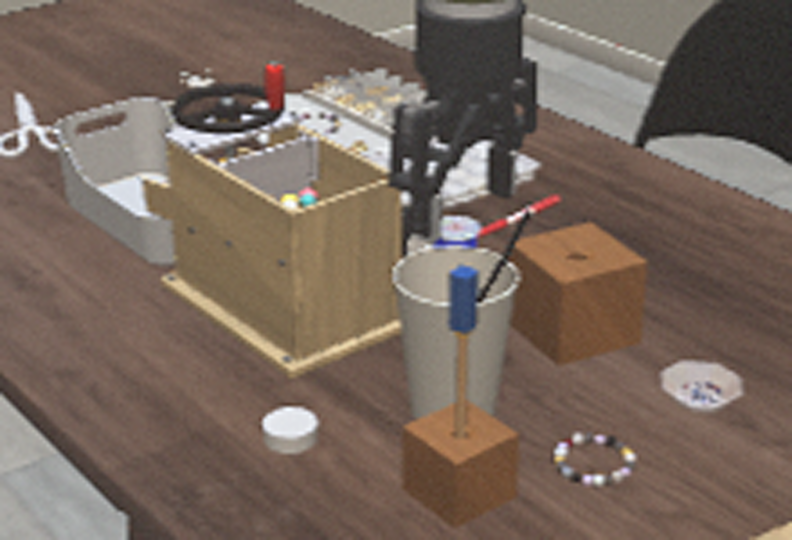

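The wrist view shows the handle top centred at (328,230), about 5 mm to the tool's +y, which agrees with the computed correction.

```bash
python3 -m pendant '[{"gripper":0,"dx":2.1,"dy":5,"dz":10,"wx":0,"wy":0,"wz":0},{"gripper":0,"dx":2.1,"dy":5,"dz":20,"wx":0,"wy":0,"wz":0},{"gripper":0,"dx":2.1,"dy":5,"dz":20,"wx":0,"wy":0,"wz":0}]' 60
python3 - <<'E'
from h import *
st()
p,R=wpose(); print(R.T@(np.array([.4874,-.2139,.330])-p)*1000)
po=wpose();print(wproj([.4874,-.2137,.201],po))
im=robot.grab_frame('wrist');cv2.imwrite(f"pics/wrist3.png",im[150:400,150:500])
E
```

```text
time: 2.2
eef_pos: [0.4883, -0.2146, 0.3878]
eef_rot: [-1.941, -2.463, -0.0]
force: [0.4, 0.2, 0.3]
finger_gap: 0.999
t 2.2 tcp [ 488.3 -214.6  387.8] grasp [ 487.6 -214.1  233.1] 
 x [-0.233  0.972  0.004] y [ 0.972  0.234 -0.003] z [-0.004  0.004 -1.   ] 
F [0.4 0.2 0.3] gap 0.999 q [-0.56  0.24 -0.09  1.24  0.    0.77]
[ 0.66669828 -0.50995393 57.81126595]
[319.2768404  248.20787476]
```

View pics/wrist3.png

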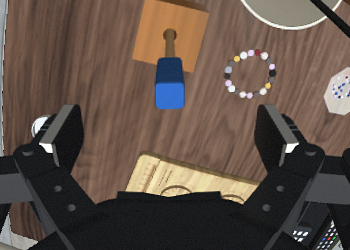

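The handle is centred between the open pads (crop 169,95), so I can descend.

```bash
python3 -m pendant '[{"gripper":0,"dx":0.5,"dy":-0.5,"dz":20,"wx":0,"wy":0,"wz":0},{"gripper":0,"dx":0.5,"dy":-0.5,"dz":40,"wx":0,"wy":0,"wz":0},{"gripper":0,"dx":0.5,"dy":-0.5,"dz":58,"wx":0,"wy":0,"wz":0},{"gripper":0,"dx":0.5,"dy":-0.5,"dz":58,"wx":0,"wy":0,"wz":0}]' 100
python3 -m pendant '[{"gripper":1,"dx":0,"dy":0,"dz":0,"wx":0,"wy":0,"wz":0},{"gripper":1,"dx":0,"dy":0,"dz":0,"wx":0,"wy":0,"wz":0},{"gripper":1,"dx":0,"dy":0,"dz":0,"wx":0,"wy":0,"wz":0},{"gripper":1,"dx":0,"dy":0,"dz":0,"wx":0,"wy":0,"wz":0},{"gripper":1,"dx":0,"dy":0,"dz":0,"wx":0,"wy":0,"wz":0}]' 100
python3 - <<'E'
from h import *
st()
E
```

```text
time: 2.65
eef_pos: [0.4868, -0.2136, 0.3283]
eef_rot: [-1.939, -2.46, 0.0]
force: [-0.2, 0.1, 0.6]
finger_gap: 1.005
time: 3.15
eef_pos: [0.4872, -0.2137, 0.3292]
eef_rot: [-1.94, -2.462, -0.001]
force: [-0.9, -0.6, 2.6]
finger_gap: 0.185
t 3.15 tcp [ 487.2 -213.7  329.2] grasp [ 486.4 -212.9  174.5] 
 x [-0.234  0.972  0.006] y [ 0.972  0.234 -0.004] z [-0.006  0.005 -1.   ] 
F [-0.9 -0.6  2.6] gap 0.185 q [-0.56  0.27 -0.2   1.11  0.    0.77]
```

```bash
python3 -m pendant '[{"gripper":1,"dx":0,"dy":0,"dz":-20,"wx":0,"wy":0,"wz":0},{"gripper":1,"dx":0,"dy":0,"dz":-50,"wx":0,"wy":0,"wz":0},{"gripper":1,"dx":0,"dy":0,"dz":-90,"wx":0,"wy":0,"wz":0},{"gripper":1,"dx":0,"dy":0,"dz":-130,"wx":0,"wy":0,"wz":0},{"gripper":1,"dx":0,"dy":0,"dz":-170,"wx":0,"wy":0,"wz":0}]' 100
python3 - <<'E'
from h import *
st()
np.savez('w4.npz',*wpose())
im=robot.grab_frame('wrist');cv2.imwrite(f"pics/wrist4.png",im)
im=robot.grab_frame('scene');cv2.imwrite(f"pics/scene4.png",im)
E
```

```text
time: 3.65
eef_pos: [0.4878, -0.2143, 0.5009]
eef_rot: [-1.94, -2.462, -0.001]
force: [1.4, 0.2, -0.6]
finger_gap: 0.187
t 3.65 tcp [ 487.8 -214.3  500.9] grasp [ 487.  -213.6  346.2] 
 x [-0.234  0.972  0.006] y [ 0.972  0.234 -0.004] z [-0.005  0.005 -1.   ] 
F [ 1.4  0.2 -0.6] gap 0.187 q [-0.56  0.23  0.16  1.51  0.    0.77]
```

View pics/wrist4.png

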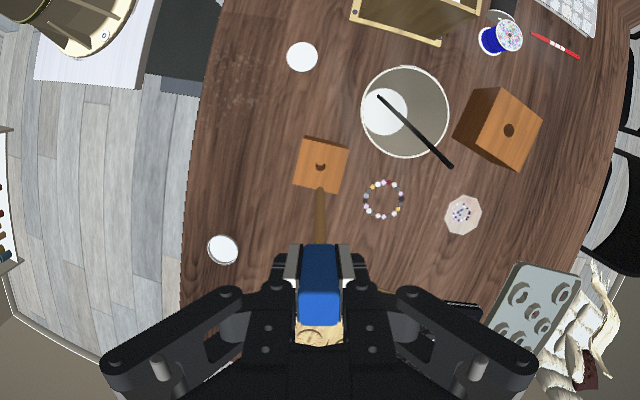

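View pics/scene4.png

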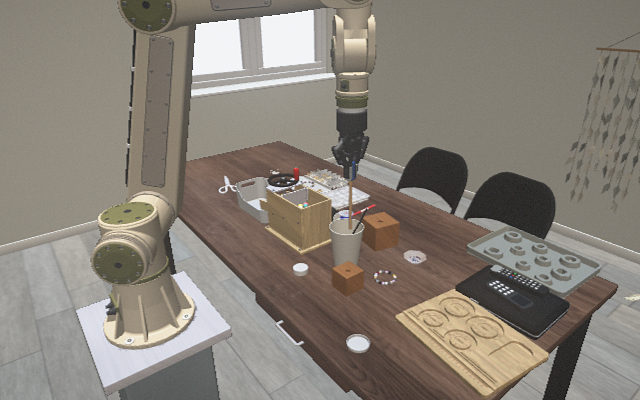

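The stirrer is lifted clear: its tip is near (319,193) in the wrist view, with the empty hole at (320,168).

```bash
python3 - <<'E'
from h import *
d=np.load('w4.npz');po=(d['arr_0'],d['arr_1'])
print('hole',wonz(320,168,.06,po),'tip',wonz(319.5,192,.18,po), 'block', [np.round(wonz(u,v,.06,po)*1000) for u,v in[(305,136),(349,146),(336,194),(293,186)]])
E
python3 -m pendant '[{"gripper":1,"dx":30,"dy":7,"dz":-2,"wx":0,"wy":0,"wz":4},{"gripper":1,"dx":65,"dy":16,"dz":-4,"wx":0,"wy":0,"wz":9},{"gripper":1,"dx":107,"dy":26,"dz":-8,"wx":0,"wy":0,"wz":13.7},{"gripper":1,"dx":107,"dy":26,"dz":-8,"wx":0,"wy":0,"wz":13.7},{"gripper":1,"dx":107,"dy":26,"dz":-8,"wx":0,"wy":0,"wz":13.7}]' 100
python3 - <<'E'
from h import *
st()
np.savez('w5.npz',*wpose())
im=robot.grab_frame('wrist');cv2.imwrite(f"pics/wrist5.png",im)
im=robot.grab_frame('side');cv2.imwrite(f"pics/side5.png",im)
E
```

```text
hole [ 0.48762151 -0.21582977  0.06      ] tip [ 0.48748761 -0.21702876  0.18      ] block [array([ 458., -179.,   60.]), array([ 518., -178.,   60.]), array([ 517., -246.,   60.]), array([ 458., -249.,   60.])]
time: 4.25
eef_pos: [0.4887, -0.1037, 0.5132]
eef_rot: [2.219, 2.219, 0.002]
force: [0.1, 0.3, -0.3]
finger_gap: 0.187
t 4.25 tcp [ 488.7 -103.7  513.2] grasp [ 489.2 -103.9  358.5] 
 x [ 0.     1.    -0.001] y [ 1.    -0.     0.003] z [ 0.003 -0.001 -1.   ] 
F [ 0.1  0.3 -0.3] gap 0.187 q [-0.37  0.16  0.11  1.52  0.    1.2 ]
```

View pics/wrist5.png

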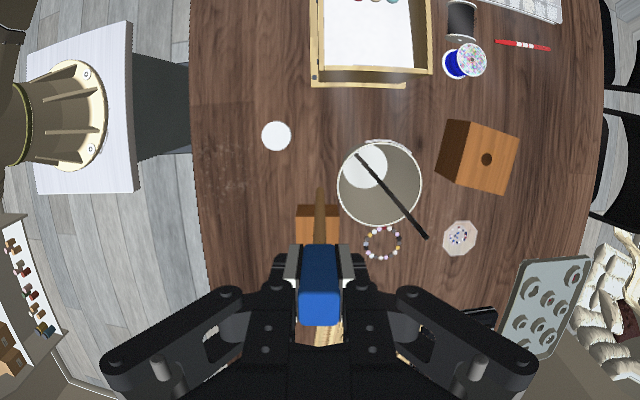

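View pics/side5.png

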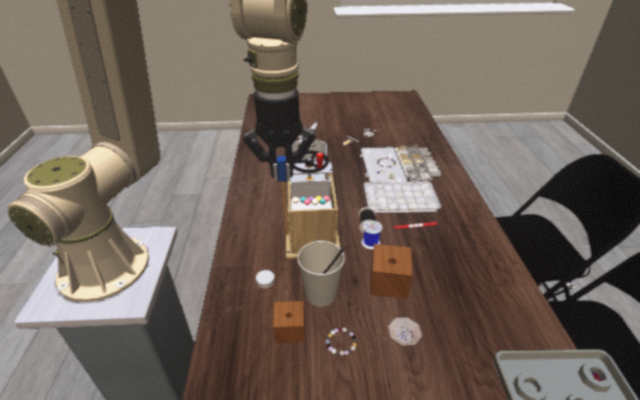

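```bash
python3 - <<'E'
from h import *
d=np.load('w5.npz');po=(d['arr_0'],d['arr_1'])
print('cup rim centre',tri([wray(379,183,po),ray('side',321,256)]))
for u,v,z in [(318,68,.16),(431,75,.16),(326,0,.16),(425,0,.16)]: print(wonz(u,v,z,po))
E
python3 -m pendant '[{"gripper":1,"dx":30,"dy":0,"dz":0,"wx":0,"wy":0,"wz":0},{"gripper":1,"dx":70,"dy":5,"dz":0,"wx":0,"wy":0,"wz":0},{"gripper":1,"dx":95,"dy":20,"dz":0,"wx":0,"wy":0,"wz":0},{"gripper":1,"dx":104,"dy":31,"dz":0,"wx":0,"wy":0,"wz":0},{"gripper":1,"dx":104,"dy":31,"dz":0,"wx":0,"wy":0,"wz":0}]' 100
python3 - <<'E'
from h import *
st()
np.savez('w6.npz',*wpose())
im=robot.grab_frame('wrist');cv2.imwrite(f"pics/wrist6.png",im)
E
```

```text
cup rim centre (array([ 0.56271764, -0.1146731 ,  0.12939165]), [np.float64(0.0017507036855043349), np.float64(0.0017507036855043468)])
[0.48882272 0.01330203 0.16      ]
[0.60841668 0.01193707 0.16      ]
[0.49702445 0.08837779 0.16      ]
[0.60324779 0.09743963 0.16      ]
time: 4.85
eef_pos: [0.5215, -0.0014, 0.5119]
eef_rot: [2.222, 2.218, 0.001]
force: [0.6, -0.5, -1.0]
finger_gap: 0.186
t 4.85 tcp [521.5  -1.4 511.9] grasp [521.8  -1.5 357.2] 
 x [ 0.002  1.    -0.001] y [ 1.    -0.002  0.002] z [ 0.002 -0.001 -1.   ] 
F [ 0.6 -0.5 -1. ] gap 0.186 q [-0.16  0.2   0.16  1.53 -0.    1.42]
```

View pics/wrist6.png

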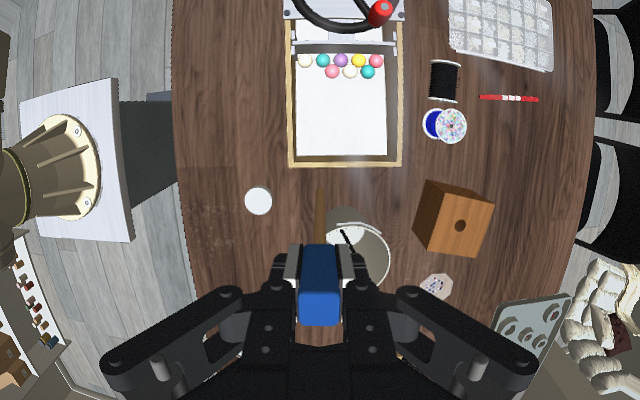

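```bash
python3 - <<'E'
import cv2
im=cv2.imread('pics/wrist6.png')
cv2.imwrite('pics/w6z.png',cv2.resize(im[0:180,270:420],None,fx=4,fy=3.3,interpolation=cv2.INTER_CUBIC))
E
```

```text
(no output)
```

View pics/w6z.png

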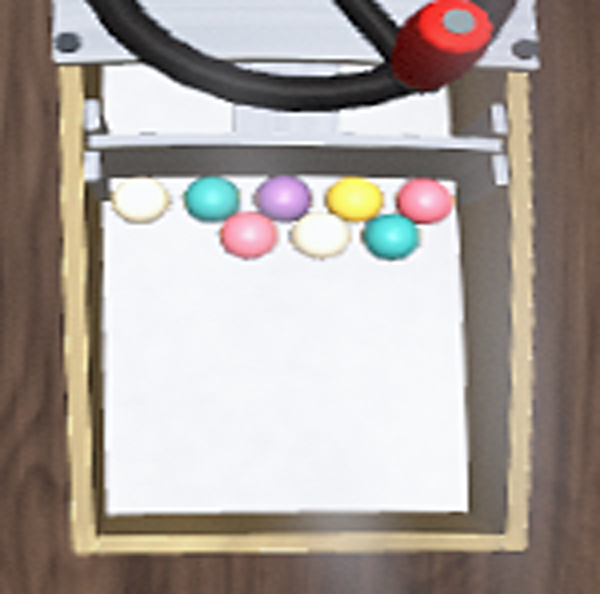

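```bash
python3 - <<'E'
from h import *
d=np.load('w6.npz');po=(d['arr_0'],d['arr_1'])
f=lambda U,V,z:np.round(wonz(270+U/4,V/3.3,z,po)*1000,1)
for U,V in [(139,200),(212,200),(284,200),(354,200),(425,200)]: print('front',f(U,V,.099))
for U,V in [(249,235),(321,235),(391,237)]: print('back',f(U,V,.102))
for U,V in [(77,552),(525,550),(97,535),(508,535),(60,68),(535,70),(87,100),(508,100)]: print('rim',U,f(U,V,.16))
for U,V in [(104,514),(468,512)]: print('floor back',f(U,V,.088+.125*np.tan(np.radians(10))))
for U,V in [(108,180),(456,180)]: print('floor gate',f(U,V,.088))
print('handle top',f(458,20,.232))
print(wproj([.55,.19,.19],po))
E
```

```text
front [505.5 132.9  99. ]
front [527.4 132.8  99. ]
front [549.1 133.   99. ]
front [570.3 133.7  99. ]
front [592.1 134.7  99. ]
back [538.4 119.2 102. ]
back [559.9 119.6 102. ]
back [581.1 119.6 102. ]
rim 77 [491.   12.3 160. ]
rim 525 [610.5  13.5 160. ]
rim 97 [496.4  17.7 160. ]
rim 508 [605.5  18.3 160. ]
rim 60 [487.9 167.5 160. ]
rim 535 [610.7 170.8 160. ]
rim 87 [494.9 156.4 160. ]
rim 508 [603.1 159.7 160. ]
floor back [494.7  16.8 110. ]
floor back [605.4  18.2 110. ]
floor gate [495.4 142.7  88. ]
floor gate [604.2 145.   88. ]
handle top [574.9 160.8 232. ]
[348.4697806  -9.4580884]
```

```bash
python3 - <<'E'
from h import *
for k in (4,5,6):
    d=np.load(f'w{k}.npz');po=(d['arr_0'],d['arr_1']);p,R=po
    tip=p+R@[0,0,.3192]; print(k,wproj(tip,po))
    im=cv2.imread(f'pics/wrist{k}.png')
    cv2.imwrite(f'pics/tip{k}.png',cv2.resize(im[170:250,280:360],None,fx=6,fy=6,interpolation=cv2.INTER_CUBIC))
E
```

```text
4 [318.98770544 187.88108736]
5 [318.98770544 187.88108736]
6 [318.98770544 187.88108736]
```

View pics/tip6.png

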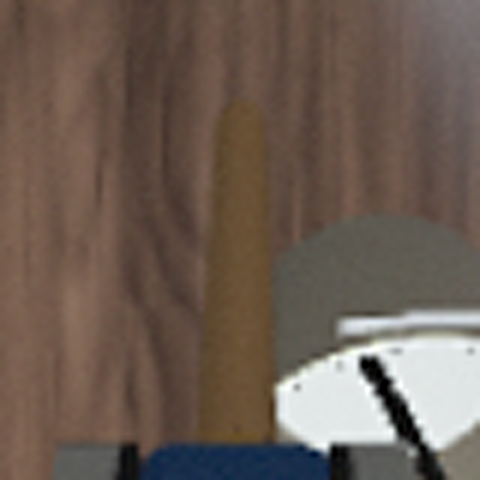

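The rod hangs straight: its tip is at about (320,187), against a prediction of (319,188). I'll move it over the bin's +y side.

```bash
python3 -m pendant '[{"gripper":1,"dx":30,"dy":-1,"dz":0,"wx":0,"wy":0,"wz":0},{"gripper":1,"dx":70,"dy":-3,"dz":0,"wx":0,"wy":0,"wz":0},{"gripper":1,"dx":107,"dy":-4,"dz":0,"wx":0,"wy":0,"wz":0},{"gripper":1,"dx":110,"dy":-4,"dz":0,"wx":0,"wy":0,"wz":0},{"gripper":1,"dx":110,"dy":-4,"dz":0,"wx":0,"wy":0,"wz":0}]' 120
python3 - <<'E'
from h import *
st()
p,R=wpose(); tip=p+R@[0,0,.3192]; print('tip',tip, 'move', R.T@(np.array([.5185,.1085,.130])-tip)*1000)
np.savez('w7.npz',*wpose())
im=robot.grab_frame('wrist');cv2.imwrite(f"pics/wrist7.png",im)
E
```

```text
time: 5.4
eef_pos: [0.5172, 0.1075, 0.5117]
eef_rot: [2.223, 2.217, -0.001]
force: [0.0, 0.0, 0.2]
finger_gap: 0.183
t 5.4 tcp [517.2 107.5 511.7] grasp [517.4 107.2 357. ] 
 x [ 0.003  1.    -0.002] y [ 1.    -0.003  0.001] z [ 0.001 -0.002 -1.   ] 
F [0.  0.  0.2] gap 0.183 q [ 0.05  0.21  0.18  1.53 -0.    1.63]
tip [0.51754483 0.10685947 0.19251421] move [ 1.76593293  0.88968984 62.51175783]
```

View pics/wrist7.png

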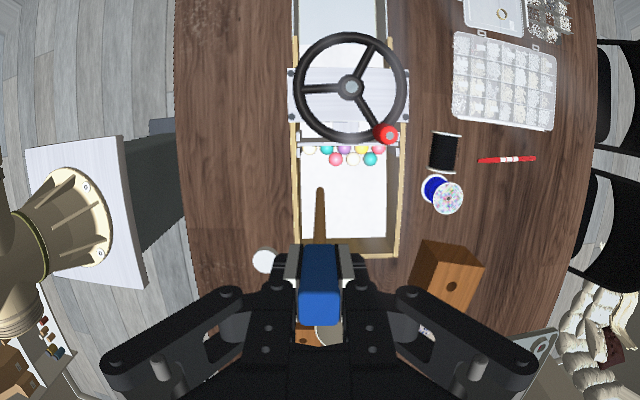

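```bash
python3 - <<'E'
from h import *
d=np.load('w7.npz');po=(d['arr_0'],d['arr_1'])
f=lambda u,v,z:np.round(wonz(u,v,z,po)*1000,1)
print('hub',f(351,87,.19),'rim L/R/T/B',f(293,87,.186),f(408,89,.186),f(350,32,.188),f(350,143,.188),'handle top',f(389,132,.232))
for u,v in[(335,159),(353,159),(370,159)]: print(f(u,v,.102))
im=cv2.imread('pics/wrist7.png')
cv2.imwrite('pics/w7z.png',cv2.resize(im[20:270,270:430],None,fx=4,fy=2.4,interpolation=cv2.INTER_CUBIC))
E
```

```text
hub [547.1 202.4 190. ] rim L/R/T/B [493.6 202.7 186. ] [602.6 203.3 186. ] [546.6 255.9 188. ] [546.9 149.6 188. ] handle top [574.1 164.1 232. ]
[537.4 119.9 102. ]
[559.7 120.  102. ]
[581.  120.2 102. ]
```

View pics/w7z.png

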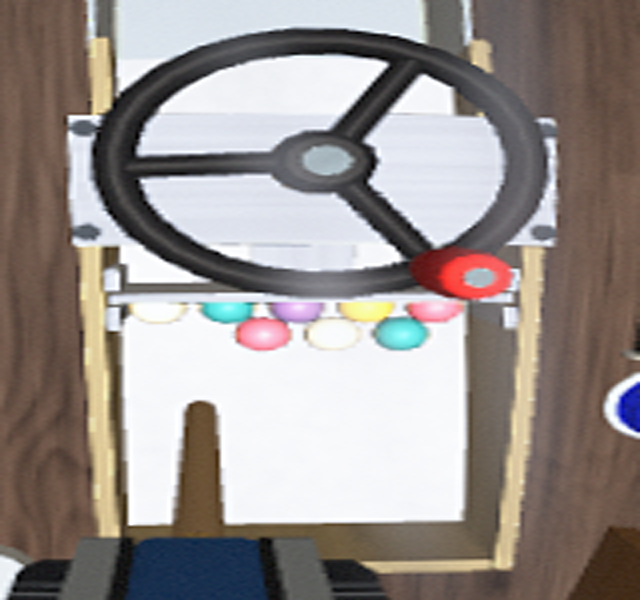

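```bash
python3 -m pendant '[{"gripper":1,"dx":1.5,"dy":1,"dz":20,"wx":0,"wy":0,"wz":0},{"gripper":1,"dx":1.5,"dy":1,"dz":40,"wx":0,"wy":0,"wz":0},{"gripper":1,"dx":1.5,"dy":1,"dz":60,"wx":0,"wy":0,"wz":0},{"gripper":1,"dx":1.5,"dy":1,"dz":62,"wx":0,"wy":0,"wz":0}]' 120
python3 - <<'E'
from h import *
st()
p,R=wpose(); tip=p+R@[0,0,.3192]; print('tip',tip, 'move', R.T@(np.array([.5185,.1090,.099])-tip)*1000)
E
```

```text
time: 5.85
eef_pos: [0.518, 0.1063, 0.4473]
eef_rot: [-2.228, -2.214, 0.007]
force: [0.2, -0.5, -0.4]
finger_gap: 0.187
t 5.85 tcp [518.  106.3 447.3] grasp [517.4 105.9 292.6] 
 x [ 0.006  1.    -0.003] y [ 1.    -0.006 -0.004] z [-0.004 -0.003 -1.   ] 
F [ 0.2 -0.5 -0.4] gap 0.187 q [ 0.05  0.22  0.02  1.38 -0.    1.63]
tip [0.51684216 0.10546367 0.12806569] move [ 3.62798826  1.73768412 29.04972706]
```

```bash
python3 -m pendant '[{"gripper":1,"dx":3.5,"dy":1.5,"dz":8,"wx":0,"wy":0,"wz":0},{"gripper":1,"dx":3.5,"dy":1.5,"dz":16,"wx":0,"wy":0,"wz":0},{"gripper":1,"dx":3.5,"dy":1.5,"dz":24,"wx":0,"wy":0,"wz":0},{"gripper":1,"dx":3.5,"dy":1.5,"dz":28,"wx":0,"wy":0,"wz":0},{"gripper":1,"dx":3.5,"dy":1.5,"dz":28,"wx":0,"wy":0,"wz":0}]' 120
python3 - <<'E'
from h import *
st()
p,R=wpose(); tip=p+R@[0,0,.3192]; print('tip',tip, 'move', R.T@(np.array([.5185,.1090,.099])-tip)*1000)
im=robot.grab_frame('wrist');cv2.imwrite(f"pics/wrist8.png",cv2.resize(im[60:260,250:450],None,fx=3,fy=3))
im=robot.grab_frame('side');cv2.imwrite('pics/side8.png',cv2.resize(im[110:260,240:400],None,fx=4,fy=4,interpolation=cv2.INTER_CUBIC))
E
```

```text
time: 6.35
eef_pos: [0.5193, 0.1098, 0.4187]
eef_rot: [-2.228, -2.214, 0.008]
force: [0.1, 0.5, -0.6]
finger_gap: 0.181
t 6.35 tcp [519.3 109.8 418.7] grasp [518.6 109.3 264. ] 
 x [ 0.006  1.    -0.003] y [ 1.    -0.006 -0.004] z [-0.004 -0.003 -1.   ] 
F [ 0.1  0.5 -0.6] gap 0.181 q [ 0.06  0.23 -0.04  1.31 -0.    1.63]
tip [0.51785082 0.10887136 0.09951444] move [0.13417559 0.65063178 0.51117492]
```

View pics/wrist8.png

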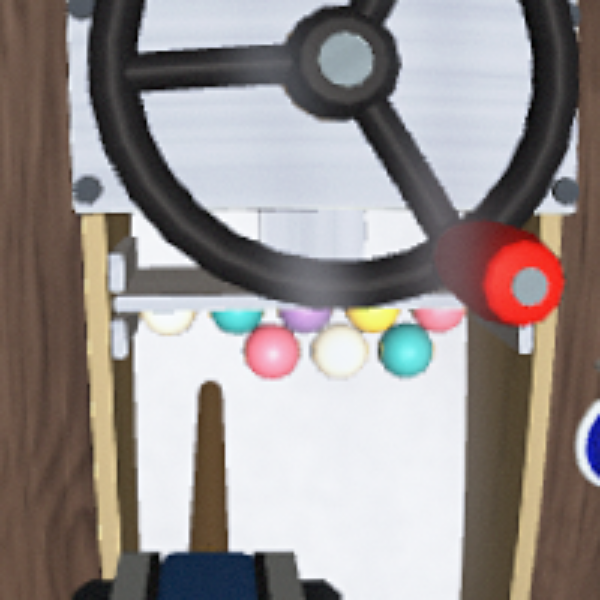

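View pics/side8.png

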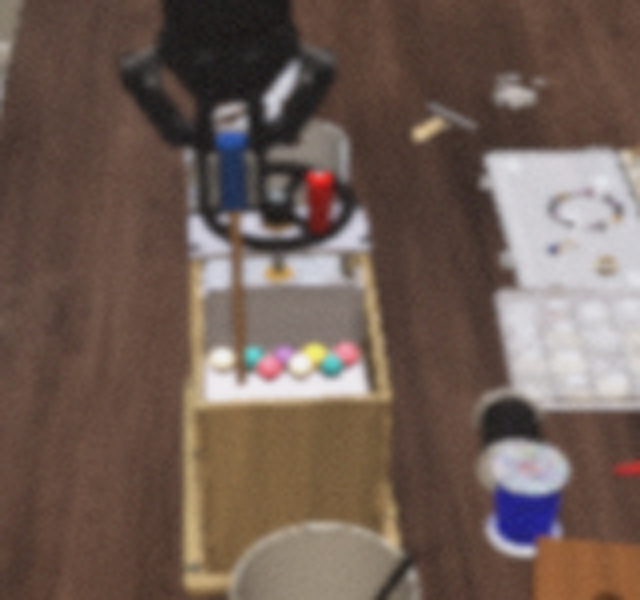

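The tip is down just behind bead 5 on the +y side. Now the first sweep, slowly, toward −y.

```bash
python3 -m pendant '[{"gripper":1,"dx":2,"dy":1,"dz":1,"wx":0,"wy":0,"wz":0},{"gripper":1,"dx":2,"dy":7,"dz":1,"wx":0,"wy":0,"wz":0},{"gripper":1,"dx":2,"dy":14,"dz":1,"wx":0,"wy":0,"wz":0},{"gripper":1,"dx":2,"dy":21,"dz":1,"wx":0,"wy":0,"wz":0},{"gripper":1,"dx":2,"dy":28,"dz":1,"wx":0,"wy":0,"wz":0}]' 120
python3 - <<'E'
from h import *
st()
p,R=wpose(); tip=p+R@[0,0,.3192]; print('tip',tip, 'move', R.T@(np.array([.5805,.1110,.098])-tip)*1000)
im=robot.grab_frame('wrist');cv2.imwrite(f"pics/wrist9.png",cv2.resize(im[60:260,250:450],None,fx=3,fy=3))
E
```

```text
time: 6.95
eef_pos: [0.5481, 0.1114, 0.4182]
eef_rot: [2.229, 2.214, -0.009]
force: [-0.3, -2.7, -0.1]
finger_gap: 0.18
t 6.95 tcp [548.1 111.4 418.2] grasp [547.4 110.7 263.5] 
 x [ 0.006  1.    -0.004] y [ 1.    -0.006 -0.004] z [-0.004 -0.004 -1.   ] 
F [-0.3 -2.7 -0.1] gap 0.18 q [ 0.06  0.28  0.04  1.33 -0.    1.64]
tip [0.54680481 0.11008724 0.09904367] move [ 1.1346438  33.69237597  0.90794624]
```

View pics/wrist9.png

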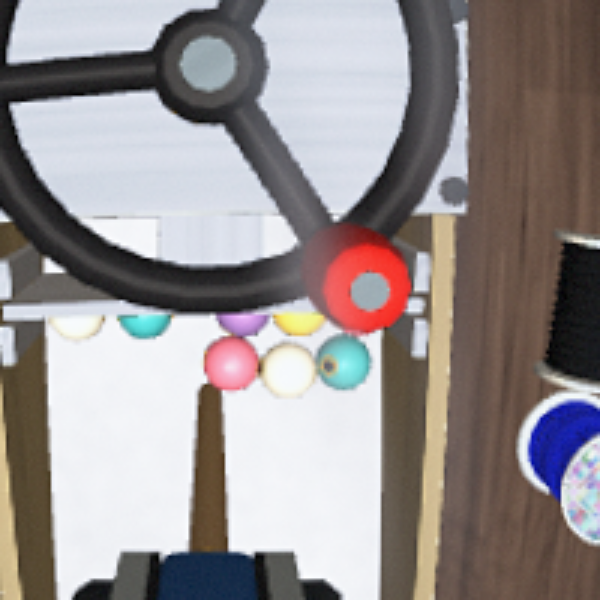

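The heap is shifting toward −y: the back-row beads are bunched at (230–345,365). I'll continue.

```bash
python3 -m pendant '[{"gripper":1,"dx":0.5,"dy":7,"dz":0.5,"wx":0,"wy":0,"wz":0},{"gripper":1,"dx":0.5,"dy":14,"dz":0.5,"wx":0,"wy":0,"wz":0},{"gripper":1,"dx":0.5,"dy":21,"dz":0.5,"wx":0,"wy":0,"wz":0},{"gripper":1,"dx":0.5,"dy":27,"dz":0.5,"wx":0,"wy":0,"wz":0},{"gripper":1,"dx":0.5,"dy":31,"dz":0.5,"wx":0,"wy":0,"wz":0}]' 120
python3 - <<'E'
from h import *
st()
p,R=wpose(); tip=p+R@[0,0,.3192]; print('tip',tip, 'move', R.T@(np.array([.5185,.1105,.098])-tip)*1000)
im=robot.grab_frame('wrist');cv2.imwrite(f"pics/wrist10.png",cv2.resize(im[60:260,250:450],None,fx=3,fy=3))
E
```

```text
time: 7.5
eef_pos: [0.5784, 0.1111, 0.4159]
eef_rot: [-2.226, -2.211, 0.02]
force: [-8.5, -5.1, -0.7]
finger_gap: 0.184
t 7.5 tcp [578.4 111.1 415.9] grasp [576.6 110.1 261.2] 
 x [ 0.007  1.    -0.006] y [ 1.    -0.007 -0.012] z [-0.012 -0.006 -1.   ] 
F [-8.5 -5.1 -0.7] gap 0.184 q [ 0.05  0.34  0.12  1.36 -0.01  1.63]
tip [0.57468327 0.10907575 0.09674234] move [  1.0291186  -56.20264906  -0.61120036]
```

View pics/wrist10.png

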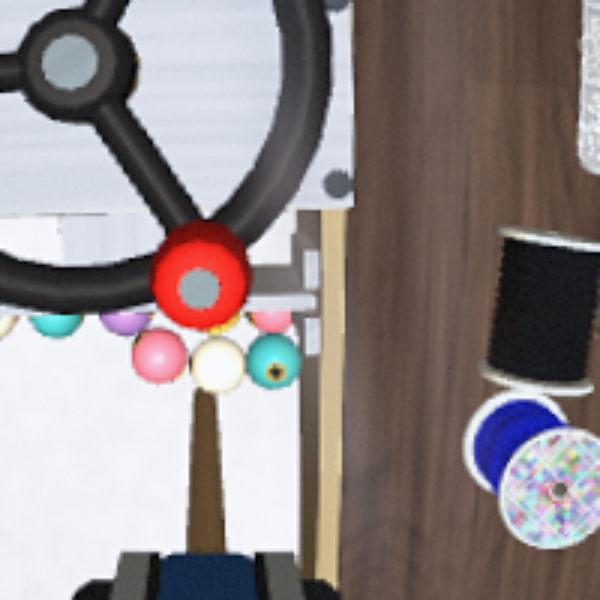

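Beads 6 and 7 are pressed to the −y side at (218,365) and (274,362), with bead 5 at (158,355). I'll sweep back.

```bash
python3 -m pendant '[{"gripper":1,"dx":1,"dy":-8,"dz":-1,"wx":0,"wy":0,"wz":0},{"gripper":1,"dx":1,"dy":-16,"dz":-1,"wx":0,"wy":0,"wz":0},{"gripper":1,"dx":1,"dy":-24,"dz":-1,"wx":0,"wy":0,"wz":0},{"gripper":1,"dx":1,"dy":-32,"dz":-1,"wx":0,"wy":0,"wz":0},{"gripper":1,"dx":1,"dy":-40,"dz":-1,"wx":0,"wy":0,"wz":0}]' 120
python3 -m pendant '[{"gripper":1,"dx":0,"dy":-8,"dz":0,"wx":0,"wy":0,"wz":0},{"gripper":1,"dx":0,"dy":-16,"dz":0,"wx":0,"wy":0,"wz":0},{"gripper":1,"dx":0,"dy":-16,"dz":0,"wx":0,"wy":0,"wz":0}]' 120
python3 - <<'E'
from h import *
st()
p,R=wpose(); tip=p+R@[0,0,.3192]; print('tip',tip, 'move', R.T@(np.array([.5185,.1105,.098])-tip)*1000)
np.savez('w11.npz',*wpose())
im=robot.grab_frame('wrist');cv2.imwrite(f"pics/wrist11.png",cv2.resize(im[60:260,250:450],None,fx=3,fy=3))
E
```

```text
time: 8.05
eef_pos: [0.5387, 0.1118, 0.418]
eef_rot: [2.229, 2.213, -0.019]
force: [-0.5, -5.4, 0.1]
finger_gap: 0.183
time: 8.35
eef_pos: [0.5214, 0.1124, 0.4185]
eef_rot: [-2.228, -2.214, 0.017]
force: [0.1, -0.0, -0.3]
finger_gap: 0.181
t 8.35 tcp [521.4 112.4 418.5] grasp [520.2 111.3 263.8] 
 x [ 0.007  1.    -0.007] y [ 1.    -0.007 -0.008] z [-0.008 -0.007 -1.   ] 
F [ 0.1 -0.  -0.3] gap 0.181 q [ 0.06  0.23 -0.03  1.32 -0.01  1.64]
tip [0.5188663  0.11013955 0.09928851] move [ 0.36730869 -0.35851283  1.28876412]
```

View pics/wrist11.png

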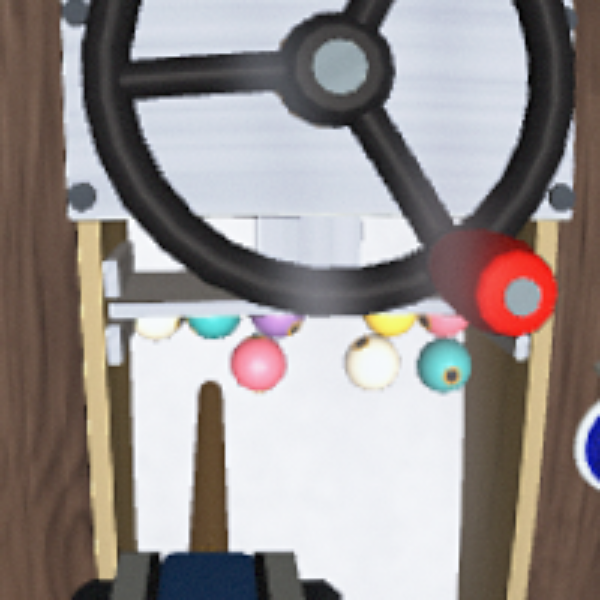

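```bash
python3 - <<'E'
from h import *
d=np.load('w11.npz');po=(d['arr_0'],d['arr_1'])
for u,v in[(259,365),(373,363),(444,365)]: print(np.round(wonz(250+u/3,60+v/3,.102,po)*1000,1))
E
```

```text
[535.3 116.9 102. ]
[571.6 117.6 102. ]
[594.9 117.1 102. ]
```

Beads 6 and 7 have moved about 12 and 14 mm. I'll do a second round trip for margin.

```bash
P='x'; python3 -m pendant '[{"gripper":1,"dx":0,"dy":8,"dz":1,"wx":0,"wy":0,"wz":0},{"gripper":1,"dx":0,"dy":16,"dz":1,"wx":0,"wy":0,"wz":0},{"gripper":1,"dx":0,"dy":24,"dz":1,"wx":0,"wy":0,"wz":0},{"gripper":1,"dx":0,"dy":32,"dz":1,"wx":0,"wy":0,"wz":0},{"gripper":1,"dx":0,"dy":40,"dz":1,"wx":0,"wy":0,"wz":0}]' 120
python3 -m pendant '[{"gripper":1,"dx":0,"dy":7,"dz":0,"wx":0,"wy":0,"wz":0},{"gripper":1,"dx":0,"dy":14,"dz":0,"wx":0,"wy":0,"wz":0},{"gripper":1,"dx":0,"dy":19,"dz":0,"wx":0,"wy":0,"wz":0}]' 120
python3 - <<'E'
from h import *
st()
p,R=wpose(); tip=p+R@[0,0,.3192]; print('tip',tip, 'move', R.T@(np.array([.5185,.1105,.098])-tip)*1000)
im=robot.grab_frame('wrist');cv2.imwrite(f"pics/wrist12.png",cv2.resize(im[60:260,250:450],None,fx=3,fy=3))
E
```

```text
time: 8.9
eef_pos: [0.5631, 0.112, 0.4167]
eef_rot: [-2.229, -2.214, 0.017]
force: [-0.1, -0.3, -0.4]
finger_gap: 0.182
time: 9.2
eef_pos: [0.5813, 0.1111, 0.4153]
eef_rot: [-2.228, -2.211, 0.028]
force: [-0.1, -2.1, -0.5]
finger_gap: 0.181
t 9.2 tcp [581.3 111.1 415.3] grasp [579.2 109.4 260.7] 
 x [ 0.007  1.    -0.011] y [ 1.    -0.008 -0.014] z [-0.014 -0.011 -1.   ] 
F [-0.1 -2.1 -0.5] gap 0.181 q [ 0.06  0.35  0.13  1.36 -0.01  1.63]
tip [0.576865   0.10766803 0.09618045] move [  2.38245622 -58.40431496  -1.03121086]
```

View pics/wrist12.png

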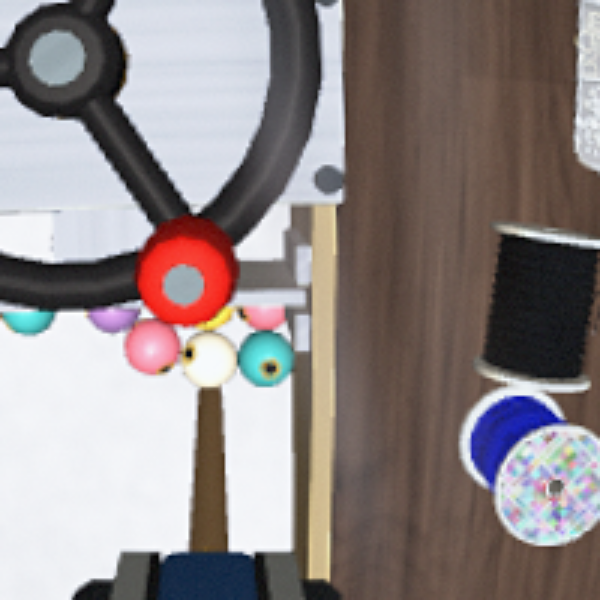

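```bash
python3 -m pendant '[{"gripper":1,"dx":1.5,"dy":-8,"dz":-2,"wx":0,"wy":0,"wz":0},{"gripper":1,"dx":1.5,"dy":-16,"dz":-2,"wx":0,"wy":0,"wz":0},{"gripper":1,"dx":1.5,"dy":-24,"dz":-2,"wx":0,"wy":0,"wz":0},{"gripper":1,"dx":1.5,"dy":-32,"dz":-2,"wx":0,"wy":0,"wz":0},{"gripper":1,"dx":1.5,"dy":-40,"dz":-2,"wx":0,"wy":0,"wz":0}]' 120
python3 -m pendant '[{"gripper":1,"dx":0,"dy":-8,"dz":0,"wx":0,"wy":0,"wz":0},{"gripper":1,"dx":0,"dy":-18,"dz":0,"wx":0,"wy":0,"wz":0},{"gripper":1,"dx":0,"dy":-18,"dz":0,"wx":0,"wy":0,"wz":0}]' 120
python3 - <<'E'
from h import *
st()
p,R=wpose(); tip=p+R@[0,0,.3192]; print('tip',tip)
np.savez('w13.npz',*wpose())
im=robot.grab_frame('wrist');cv2.imwrite(f"pics/wrist13.png",cv2.resize(im[60:260,250:450],None,fx=3,fy=3))
print('rot to vertical', np.degrees(Ro.from_matrix(R.T@np.array([[0,1,0],[1,0,0],[0,0,-1.]]).T).as_rotvec()))
E
```

```text
time: 9.75
eef_pos: [0.5419, 0.113, 0.4185]
eef_rot: [2.229, 2.212, -0.022]
force: [1.2, -1.9, 0.5]
finger_gap: 0.18
time: 10.05
eef_pos: [0.5224, 0.1128, 0.419]
eef_rot: [2.229, 2.212, -0.024]
force: [0.5, -3.3, -0.7]
finger_gap: 0.184
t 10.05 tcp [522.4 112.8 419. ] grasp [520.8 111.  264.3] 
 x [ 0.007  1.    -0.012] y [ 1.    -0.008 -0.01 ] z [-0.01  -0.012 -1.   ] 
F [ 0.5 -3.3 -0.7] gap 0.184 q [ 0.07  0.24 -0.02  1.32 -0.01  1.64]
tip [0.5192389  0.10905927 0.09980587]
rot to vertical [-0.55746543  0.68010022 -0.4329613 ]
```

View pics/wrist13.png

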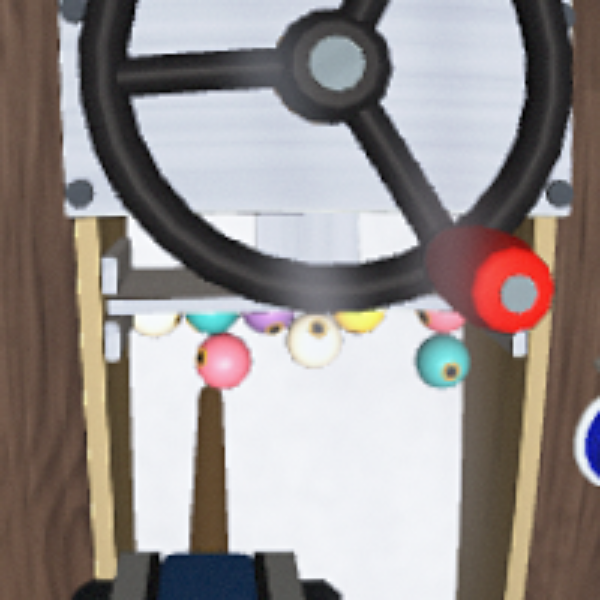

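```bash
python3 - <<'E'
from h import *
d=np.load('w13.npz');po=(d['arr_0'],d['arr_1'])
for u,v in[(222,362),(315,340),(443,361)]: print(np.round(wonz(250+u/3,60+v/3,.102,po)*1000,1))
E
```

```text
[524.1 116.7 102. ]
[553.3 123.8 102. ]
[595.  117.2 102. ]
```

Beads 5 and 7 are now each about 14 mm from their starting places. I'll lift out and straighten the tool.

```bash
python3 -m pendant '[{"gripper":1,"dx":-8,"dy":0,"dz":0,"wx":0,"wy":0,"wz":0},{"gripper":1,"dx":-10,"dy":0,"dz":-20,"wx":0,"wy":0,"wz":0},{"gripper":1,"dx":-10,"dy":0,"dz":-50,"wx":-0.5,"wy":0.6,"wz":-0.4},{"gripper":1,"dx":-10,"dy":0,"dz":-95,"wx":-0.5,"wy":0.6,"wz":-0.4},{"gripper":1,"dx":-10,"dy":0,"dz":-95,"wx":-0.5,"wy":0.6,"wz":-0.4}]' 120
python3 - <<'E'
from h import *
st()
p,R=wpose(); tip=p+R@[0,0,.3192]; print('tip',tip)
print('rot to vertical', np.degrees(Ro.from_matrix(R.T@np.array([[0,1,0],[1,0,0],[0,0,-1.]]).T).as_rotvec()))
im=robot.grab_frame('wrist');cv2.imwrite(f"pics/wrist14.png",cv2.resize(im[60:260,250:450],None,fx=3,fy=3))
print(wproj(tip,wpose()), R.T@(np.array([.488,-.10,.200])-tip)*1000)
E
```

```text
time: 10.6
eef_pos: [0.5246, 0.1039, 0.5198]
eef_rot: [2.218, 2.217, 0.012]
force: [0.2, 0.4, 0.6]
finger_gap: 0.183
t 10.6 tcp [524.6 103.9 519.8] grasp [526.  104.1 365.1] 
 x [0.001 1.    0.001] y [ 1.    -0.001  0.009] z [ 0.009  0.001 -1.   ] 
F [0.2 0.4 0.6] gap 0.183 q [0.05 0.23 0.21 1.54 0.   1.62]
tip [0.52756107 0.10432692 0.20065557]
rot to vertical [ 0.53212972 -0.07010885 -0.03311994]
[320.0706523  188.45224428] [-2.04350177e+02 -3.94461729e+01  3.86398335e-02]
```

View pics/wrist14.png

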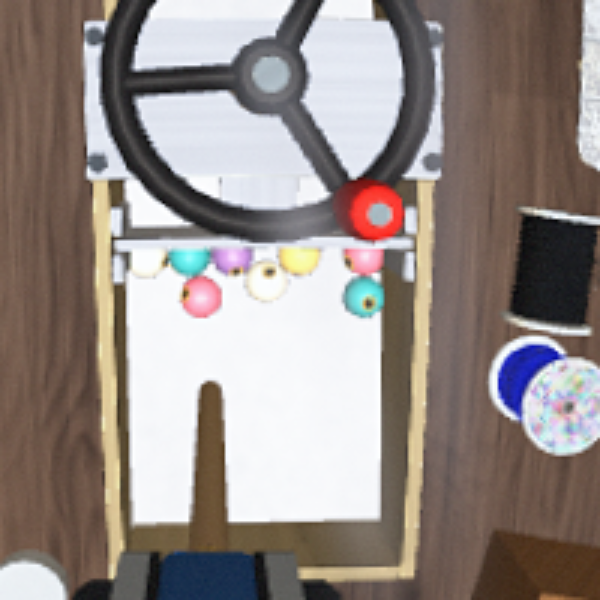

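```bash
python3 -m pendant '[{"gripper":1,"dx":-30,"dy":-10,"dz":0,"wx":0.2,"wy":0,"wz":0},{"gripper":1,"dx":-74,"dy":-25,"dz":0,"wx":0.4,"wy":0,"wz":0},{"gripper":1,"dx":-118,"dy":-39,"dz":0,"wx":0.5,"wy":0,"wz":0},{"gripper":1,"dx":-162,"dy":-39.5,"dz":0,"wx":0.5,"wy":0,"wz":0},{"gripper":1,"dx":-204,"dy":-39.5,"dz":0,"wx":0.5,"wy":0,"wz":0}]' 120
python3 - <<'E'
from h import *
st()
p,R=wpose(); tip=p+R@[0,0,.3192]; print('tip',tip)
print(R.T@(np.array([.4876,-.2142,.200])-tip)*1000)
E
```

```text
time: 11.15
eef_pos: [0.4845, -0.1016, 0.5155]
eef_rot: [-2.219, -2.218, 0.001]
force: [1.3, 0.0, -0.9]
finger_gap: 0.182
t 11.15 tcp [ 484.5 -101.6  515.5] grasp [ 484.  -101.2  360.8] 
 x [0.    1.    0.003] y [ 1.    -0.    -0.003] z [-0.003  0.003 -1.   ] 
F [ 1.3  0.  -0.9] gap 0.182 q [-0.37  0.15  0.11  1.53  0.    1.2 ]
tip [ 0.48339691 -0.10080225  0.19631386]
[-113.38650938    4.23066065   -3.98805326]
```

```bash
python3 -m pendant '[{"gripper":1,"dx":-35,"dy":4,"dz":0,"wx":0,"wy":0,"wz":0},{"gripper":1,"dx":-75,"dy":4,"dz":0,"wx":0,"wy":0,"wz":0},{"gripper":1,"dx":-108,"dy":4,"dz":20,"wx":0,"wy":0,"wz":0},{"gripper":1,"dx":-114,"dy":4,"dz":60,"wx":0,"wy":0,"wz":0},{"gripper":1,"dx":-114,"dy":4,"dz":90,"wx":0,"wy":0,"wz":0}]' 120
python3 -m pendant '[{"gripper":1,"dx":0,"dy":0,"dz":0,"wx":0,"wy":0,"wz":0}]' 120
python3 - <<'E'
from h import *
st()
p,R=wpose(); tip=p+R@[0,0,.3192]; print('tip',tip)
print(R.T@(np.array([.4876,-.2148,.080])-tip)*1000)
np.savez('w15.npz',*wpose())
im=robot.grab_frame('wrist');cv2.imwrite(f"pics/wrist15.png",im);cv2.imwrite(f"pics/wrist15z.png",cv2.resize(im[140:240,270:370],None,fx=6,fy=6,interpolation=cv2.INTER_CUBIC))
im=robot.grab_frame('side');cv2.imwrite(f"pics/side15z.png",cv2.resize(im[240:360,240:340],None,fx=5,fy=5,interpolation=cv2.INTER_CUBIC))
im=robot.grab_frame('scene');cv2.imwrite(f"pics/scene15z.png",cv2.resize(im[200:310,290:400],None,fx=5,fy=5,interpolation=cv2.INTER_CUBIC))
for n in('scene','side'): print(n,proj(n,tip),proj(n,[.4876,-.2148,.06]))
print(wproj(tip,wpose()),wproj([.4876,-.2148,.06],wpose()))
E
```

```text
time: 11.65
eef_pos: [0.4877, -0.2171, 0.4216]
eef_rot: [-2.22, -2.213, -0.0]
force: [0.0, 0.3, -1.4]
finger_gap: 0.184
time: 11.75
eef_pos: [0.4864, -0.2169, 0.4161]
eef_rot: [-2.214, -2.205, 0.001]
force: [-0.1, 0.6, -0.1]
finger_gap: 0.181
t 11.75 tcp [ 486.4 -216.9  416.1] grasp [ 484.5 -215.2  261.4] 
 x [0.004 1.    0.011] y [ 1.    -0.004 -0.013] z [-0.013  0.011 -1.   ] 
F [-0.1  0.6 -0.1] gap 0.181 q [-0.57  0.24 -0.03  1.32  0.    1.  ]
tip [ 0.48239523 -0.21329005  0.09695421]
[-1.6796833   5.42358068 16.86945212]
scene [346.5375018  258.43845026] [348.10312862 269.26975029]
side [284.52452625 302.49471671] [287.87638781 313.81334977]
[314.94902031 184.31735718] [320.30699652 177.67032598]
```

View pics/wrist15z.png

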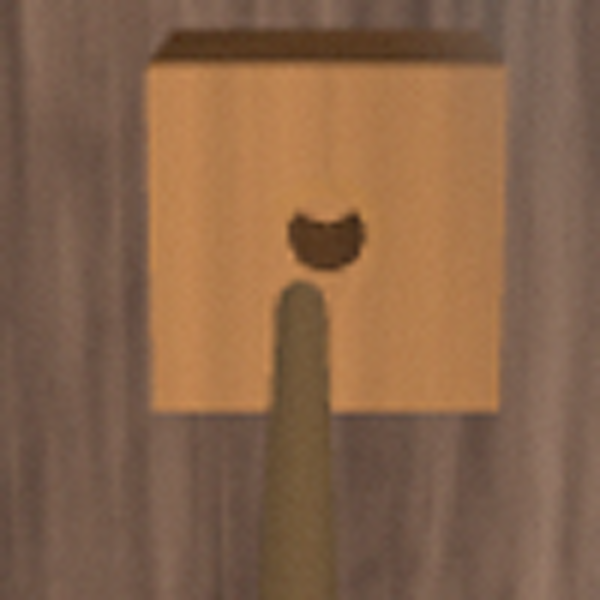

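View pics/side15z.png

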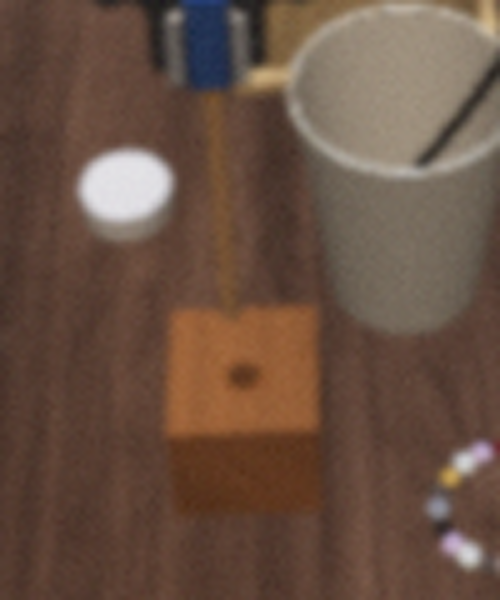

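View pics/scene15z.png

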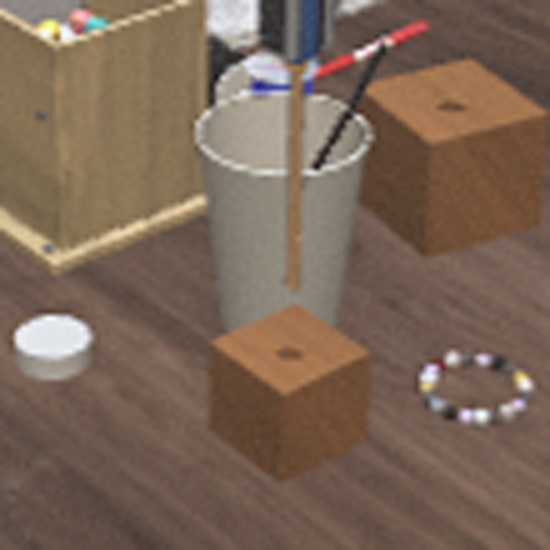

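```bash
python3 - <<'E'
from h import *
st()
p,R=wpose(); tip=p+R@[0,0,.3192]; print('tip',tip)
for n in('scene','side'): print(n,proj(n,tip))
d=np.load('w15.npz');po=(d['arr_0'],d['arr_1'])
print('hole',wonz(324.5,178,.06,po),wonz(324.5,178,.06,(p,R)),onz('side',288.6,315.2,.06),onz('scene',347.8,270.6,.06))
for U,V in[(148,64),(506,66),(497,411),(151,411)]: print(wonz(270+U/6,140+V/6,.06,(p,R)))
print('tip tri',tri([ray('side',286.4,302.6),ray('scene',348.6,257.5)]))
E
```

```text
t 11.9 tcp [ 487.9 -217.1  422. ] grasp [ 487.1 -216.3  267.3] 
 x [0.003 1.    0.006] y [ 1.    -0.003 -0.005] z [-0.005  0.006 -1.   ] 
F [-0.9  0.2 -0.8] gap 0.181 q [-0.57  0.23 -0.02  1.33  0.    1.  ]
tip [ 0.48633886 -0.21536847  0.10283448]
scene [348.15284744 256.46230243]
side [286.24776456 301.44816127]
hole [ 0.48786484 -0.21157927  0.06      ] [ 0.49217205 -0.21517289  0.06      ] [ 0.48918772 -0.21843079  0.06      ] [ 0.48268662 -0.21920833  0.06      ]
[ 0.46015668 -0.18495227  0.06      ]
[ 0.52420248 -0.18531497  0.06      ]
[ 0.5241578 -0.2502087  0.06     ]
[ 0.45929954 -0.25012525  0.06      ]
tip tri (array([ 0.48662338, -0.2166869 ,  0.10027456]), [np.float64(0.0002839947439332086), np.float64(0.00028399474393314727)])
```

```bash
python3 - <<'E'
from h import *
print('hole tri',tri([ray('side',288.6,315.2),ray('scene',347.8,270.6)]))
print([proj(n,[.488,-.2155,.06]) for n in('side','scene')])
po=wpose();st()
im=robot.grab_frame('wrist');cv2.imwrite(f"pics/wrist16z.png",cv2.resize(im[140:240,270:370],None,fx=6,fy=6,interpolation=cv2.INTER_CUBIC)); st()
np.savez('w16.npz',*po)
im=robot.grab_frame('scene');cv2.imwrite(f"pics/scene16z.png",cv2.resize(im[240:300,320:380],None,fx=10,fy=10,interpolation=cv2.INTER_CUBIC))
im=robot.grab_frame('side');cv2.imwrite(f"pics/side16z.png",cv2.resize(im[290:350,260:320],None,fx=10,fy=10,interpolation=cv2.INTER_CUBIC))
E
```

```text
hole tri (array([ 0.48865391, -0.2130878 ,  0.05367091]), [np.float64(0.0006020250567317722), np.float64(0.0006020250567318962)])
[array([288.05923901, 314.07815161]), array([348.37556322, 269.33142189])]
t 11.9 tcp [ 487.9 -217.1  422. ] grasp [ 487.1 -216.3  267.3] 
 x [0.003 1.    0.006] y [ 1.    -0.003 -0.005] z [-0.005  0.006 -1.   ] 
F [-0.9  0.2 -0.8] gap 0.181 q [-0.57  0.23 -0.02  1.33  0.    1.  ]
t 11.95 tcp [ 488.2 -217.2  423. ] grasp [ 487.7 -216.5  268.3] 
 x [0.003 1.    0.004] y [ 1.    -0.003 -0.003] z [-0.003  0.004 -1.   ] 
F [-0.1  1.   0.1] gap 0.183 q [-0.57  0.23 -0.02  1.33  0.    1.  ]
```

View pics/wrist16z.png

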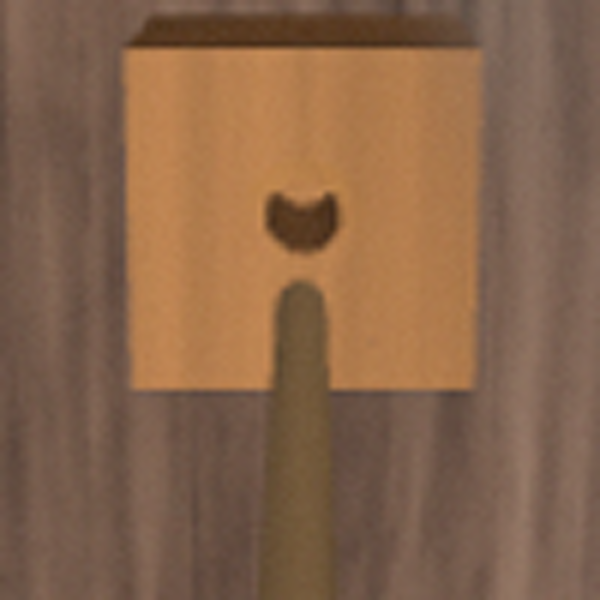

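View pics/scene16z.png

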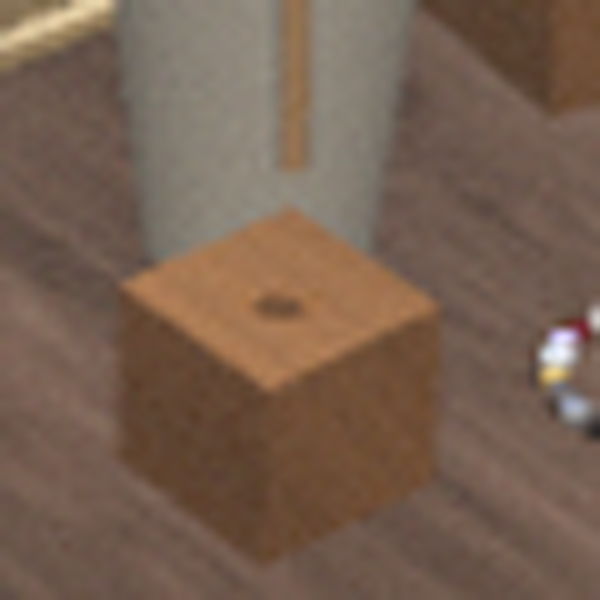

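View pics/side16z.png

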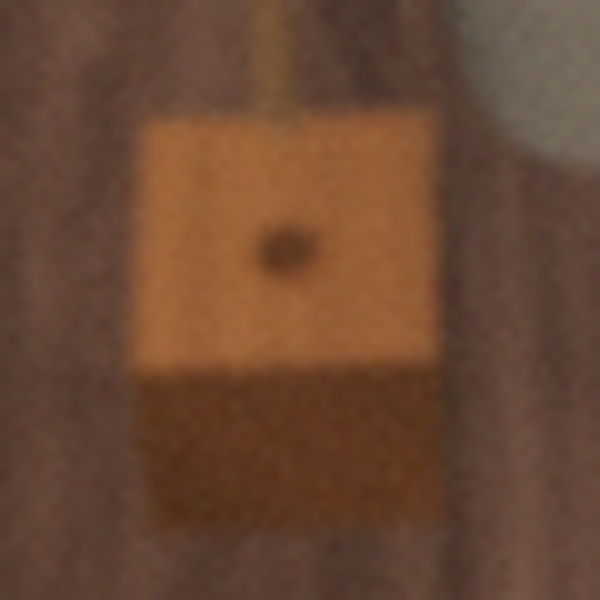

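```bash
python3 - <<'E'
from h import *
po=wpose();st();p,R=po
d=np.load('w16.npz');p0=(d['arr_0'],d['arr_1'])
tip=p+R@[0,0,.3192]; print('tip',tip)
C=[(125,48),(482,48),(475,389),(131,389)]
for q in (p0,po):
  W=np.array([wonz(270+U/6,140+V/6,.06,q) for U,V in C]);print(np.round(W*1000,1),'c',W.mean(0), 'hole',wonz(270+302/6,140+218/6,.06,q))
def c(n,pts): 
  W=np.array([onz(n,*x,.06) for x in pts]); print(n,np.round(W*1000,1),W.mean(0))
c('scene',[(320+a/10,240+b/10) for a,b in[(290,207),(437,303),(270,390),(120,290)]])
c('side',[(260+a/10,290+b/10) for a,b in[(140,118),(440,112),(437,366),(135,372)]])
print('proj tip',proj('scene',tip),proj('side',tip),'seen scene',320+29.3,240+17)
E
```

```text
t 12.05 tcp [ 488.3 -217.1  423.5] grasp [ 488.  -216.6  268.8] 
 x [0.003 1.    0.003] y [ 1.    -0.003 -0.002] z [-0.002  0.003 -1.   ] 
F [-0.1 -0.3 -0.2] gap 0.184 q [-0.57  0.23 -0.02  1.33  0.    1.  ]
tip [ 0.48765164 -0.21600195  0.10433747]
[[ 456.1 -182.    60. ]
 [ 519.8 -182.1   60. ]
 [ 519.9 -245.9   60. ]
 [ 455.7 -245.8   60. ]] c [ 0.48785892 -0.21394352  0.06      ] hole [ 0.48762654 -0.21330361  0.06      ]
[[ 457.4 -182.9   60. ]
 [ 521.4 -183.    60. ]
 [ 521.5 -247.1   60. ]
 [ 457.  -247.    60. ]] c [ 0.48930667 -0.21500705  0.06      ] hole [ 0.48906405 -0.21435713  0.06      ]
scene [[ 518.1 -183.4   60. ]
 [ 518.4 -245.4   60. ]
 [ 455.1 -247.9   60. ]
 [ 453.  -185.9   60. ]] [ 0.48615653 -0.2156782   0.06      ]
side [[ 456.5 -181.5   60. ]
 [ 523.  -183.2   60. ]
 [ 520.9 -248.3   60. ]
 [ 458.  -246.7   60. ]] [ 0.48961347 -0.21491264  0.06      ]
proj tip [348.67488765 255.93490594] [286.83770418 301.21251201] seen scene 349.3 257
```

Hole ≈ (488.2, −214.8) and tip ≈ (487.7, −216.0), which is well within the chamfer's capture range. I'll lower it now.

```bash
python3 -m pendant '[{"gripper":1,"dx":1,"dy":0.5,"dz":15,"wx":0,"wy":0,"wz":0},{"gripper":1,"dx":1,"dy":0.5,"dz":30,"wx":0,"wy":0,"wz":0},{"gripper":1,"dx":1,"dy":0.5,"dz":42,"wx":0,"wy":0,"wz":0},{"gripper":1,"dx":1,"dy":0.5,"dz":54,"wx":0,"wy":0,"wz":0},{"gripper":1,"dx":1,"dy":0.5,"dz":60,"wx":0,"wy":0,"wz":0}]' 120
python3 - <<'E'
from h import *
st();p,R=wpose();print('tip',p+R@[0,0,.3192])
E
```

```text
time: 12.55
eef_pos: [0.4886, -0.2156, 0.363]
eef_rot: [-2.221, -2.216, -0.002]
force: [0.3, -0.6, -0.6]
finger_gap: 0.182
t 12.55 tcp [ 488.6 -215.6  363. ] grasp [ 488.3 -215.1  208.3] 
 x [0.002 1.    0.004] y [ 1.    -0.002 -0.002] z [-0.002  0.004 -1.   ] 
F [ 0.3 -0.6 -0.6] gap 0.182 q [-0.57  0.25 -0.14  1.18  0.    1.01]
tip [ 0.48797322 -0.21451037  0.04383598]
```

Inside the hole with no contact force. I'll go down to about 12 mm and release.

```bash
python3 -m pendant '[{"gripper":1,"dx":0,"dy":0,"dz":10,"wx":0,"wy":0,"wz":0},{"gripper":1,"dx":0,"dy":0,"dz":20,"wx":0,"wy":0,"wz":0},{"gripper":1,"dx":0,"dy":0,"dz":28,"wx":0,"wy":0,"wz":0},{"gripper":1,"dx":0,"dy":0,"dz":31,"wx":0,"wy":0,"wz":0},{"gripper":1,"dx":0,"dy":0,"dz":31,"wx":0,"wy":0,"wz":0}]' 100
python3 - <<'E'
from h import *
st();p,R=wpose();print('tip',p+R@[0,0,.3192])
E
python3 -m pendant '[{"gripper":0,"dx":0,"dy":0,"dz":0,"wx":0,"wy":0,"wz":0},{"gripper":0,"dx":0,"dy":0,"dz":0,"wx":0,"wy":0,"wz":0},{"gripper":0,"dx":0,"dy":0,"dz":0,"wx":0,"wy":0,"wz":0},{"gripper":0,"dx":0,"dy":0,"dz":0,"wx":0,"wy":0,"wz":0},{"gripper":0,"dx":0,"dy":0,"dz":0,"wx":0,"wy":0,"wz":0}]' 60
python3 - <<'E'
from h import *
st()
im=robot.grab_frame('wrist');cv2.imwrite(f"pics/wrist17.png",im)
im=robot.grab_frame('scene');cv2.imwrite(f"pics/scene17z.png",cv2.resize(im[200:310,290:400],None,fx=5,fy=5,interpolation=cv2.INTER_CUBIC))
E
```

```text
time: 13.05
eef_pos: [0.4884, -0.2155, 0.3314]
eef_rot: [-2.22, -2.215, -0.001]
force: [-0.6, -0.3, 0.4]
finger_gap: 0.183
t 13.05 tcp [ 488.4 -215.5  331.4] grasp [ 488.  -214.9  176.7] 
 x [0.002 1.    0.004] y [ 1.    -0.002 -0.003] z [-0.003  0.004 -1.   ] 
F [-0.6 -0.3  0.4] gap 0.183 q [-0.57  0.27 -0.2   1.11  0.    1.01]
tip [ 0.48749031 -0.21421592  0.01219559]
time: 13.55
eef_pos: [0.4885, -0.2155, 0.3316]
eef_rot: [-2.221, -2.216, -0.001]
force: [-0.8, -0.3, -0.2]
finger_gap: 0.995
t 13.55 tcp [ 488.5 -215.5  331.6] grasp [ 488.1 -215.   176.9] 
 x [0.002 1.    0.004] y [ 1.    -0.002 -0.003] z [-0.003  0.004 -1.   ] 
F [-0.8 -0.3 -0.2] gap 0.995 q [-0.57  0.27 -0.2   1.11  0.    1.01]
```

View pics/scene17z.png

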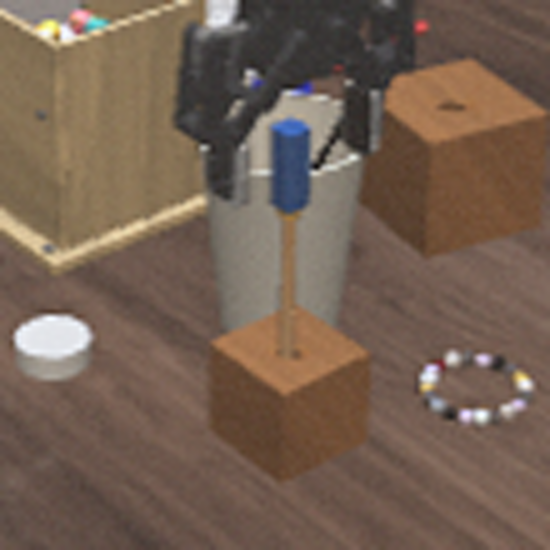

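View pics/wrist17.png

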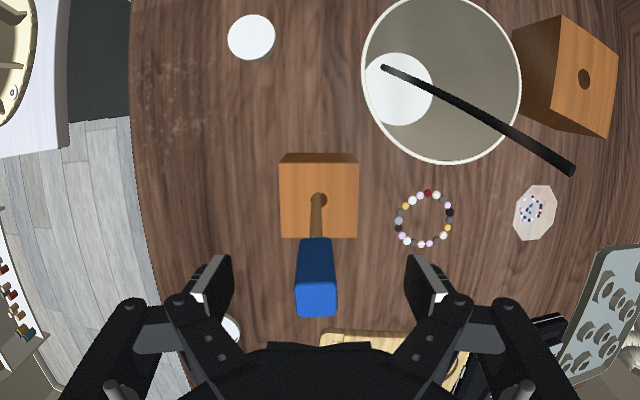

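The stirrer stands upright in its hole, released: the gap is open and the handle is free at (316,278). I'll retract upward.

```bash
python3 -m pendant '[{"gripper":0,"dx":0,"dy":0,"dz":-30,"wx":0,"wy":0,"wz":0},{"gripper":0,"dx":0,"dy":0,"dz":-70,"wx":0,"wy":0,"wz":0},{"gripper":0,"dx":0,"dy":0,"dz":-115,"wx":0,"wy":0,"wz":0},{"gripper":0,"dx":30,"dy":0,"dz":-150,"wx":0,"wy":0,"wz":0},{"gripper":0,"dx":75,"dy":8,"dz":-150,"wx":0,"wy":0,"wz":0}]' 60
python3 -m pendant '[{"gripper":0,"dx":45,"dy":12,"dz":0,"wx":0,"wy":0,"wz":0},{"gripper":0,"dx":90,"dy":28,"dz":0,"wx":0,"wy":0,"wz":0},{"gripper":0,"dx":135,"dy":44,"dz":0,"wx":0,"wy":0,"wz":0},{"gripper":0,"dx":180,"dy":60,"dz":0,"wx":0,"wy":0,"wz":0},{"gripper":0,"dx":220,"dy":72,"dz":0,"wx":0,"wy":0,"wz":0}]' 60
python3 -m pendant '[{"gripper":0,"dx":0,"dy":0,"dz":0,"wx":0,"wy":0,"wz":0},{"gripper":0,"dx":0,"dy":0,"dz":0,"wx":0,"wy":0,"wz":0}]' 60
python3 - <<'E'
from h import *
robot.grab_frame('side')
st()
np.savez('w18.npz',*wpose())
im=robot.grab_frame('wrist');cv2.imwrite(f"pics/wrist18.png",im)
E
```

```text
time: 14.15
eef_pos: [0.4974, -0.1423, 0.4872]
eef_rot: [2.226, 2.211, 0.006]
force: [1.2, 0.0, -0.3]
finger_gap: 0.998
time: 14.65
eef_pos: [0.5713, 0.0795, 0.4875]
eef_rot: [2.225, 2.212, 0.006]
force: [-0.1, -0.6, 0.1]
finger_gap: 0.998
time: 14.85
eef_pos: [0.5714, 0.0806, 0.4871]
eef_rot: [2.222, 2.215, 0.005]
force: [-0.1, 0.2, -0.8]
finger_gap: 1.002
t 14.9 tcp [571.2  79.5 487.3] grasp [572.   79.4 332.6] 
 x [ 0.005  1.    -0.001] y [ 1.    -0.005  0.005] z [ 0.005 -0.001 -1.   ] 
F [-0.4 -1.3  0.3] gap 1.001 q [-0.    0.31  0.24  1.5  -0.    1.58]
```

View pics/wrist18.png

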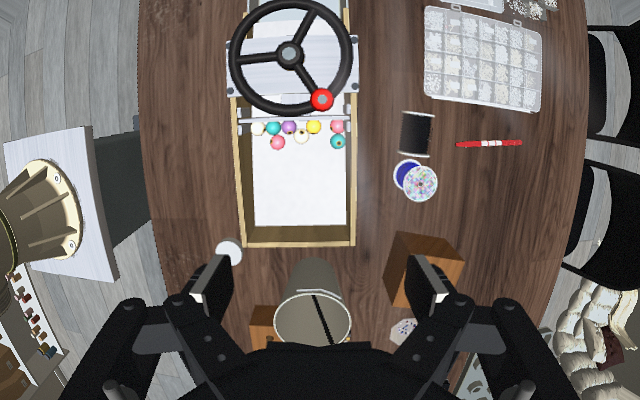

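```bash
python3 - <<'E'
from h import *
d=np.load('w18.npz');po=(d['arr_0'],d['arr_1'])
im=cv2.imread('pics/wrist18.png')
cv2.imwrite('pics/w18z.png',cv2.resize(im[0:130,215:365],None,fx=5,fy=4.5,interpolation=cv2.INTER_CUBIC))
g=im.max(2); m=np.zeros_like(g); m[:125,225:360]=(g[:125,225:360]<60)*255
m[:, :228]=0
pts=[]
for c in cv2.findContours(m,0,1)[0]:
    if cv2.contourArea(c)>300: pts.append(c[:,0]);print(cv2.boundingRect(c))
W=np.array([wonz(*q,.183,po)[:2] for q in np.vstack(pts)])
c,r=cv2.minEnclosingCircle((W*1000).astype(np.float32));print('rim circle',c,r)
print('hub',wonz(289,54,.19,po),'handle top',wonz(322,99,.232,po))
E
```

```text
(234, 2, 112, 107)
(229, 0, 124, 117)
rim circle (548.697998046875, 202.93482971191406) 55.68634033203125
hub [0.54825147 0.2019953  0.19      ] handle top [0.57506993 0.1612212  0.232     ]
```

View pics/w18z.png

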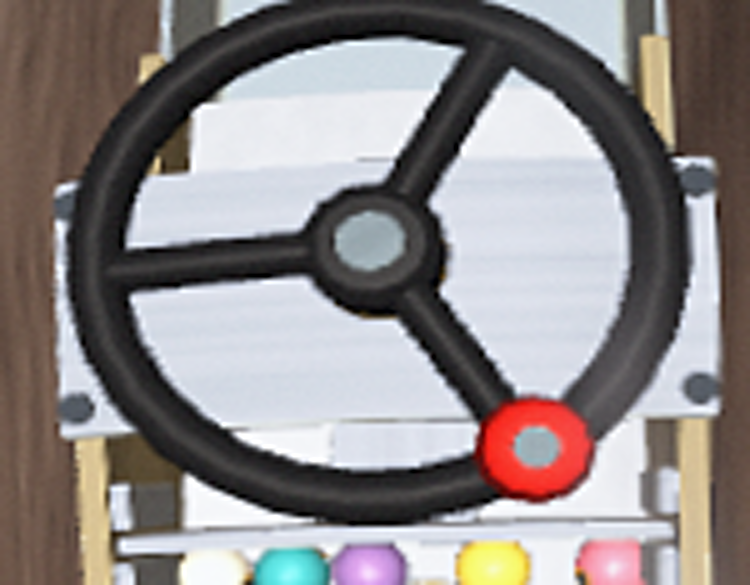

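Wheel centre ≈ (548.4, 202.4) and handle ≈ (575, 161.2), radius 49 mm. The wheel is about 0.59 turn open. I'll approach from above the handle.

```bash
python3 -m pendant '[{"gripper":0,"dx":40,"dy":1.5,"dz":0,"wx":0,"wy":0.1,"wz":0},{"gripper":0,"dx":80,"dy":3,"dz":0,"wx":0.25,"wy":0.1,"wz":0.2},{"gripper":0,"dx":82,"dy":3.2,"dz":30,"wx":0.25,"wy":0,"wz":0.2},{"gripper":0,"dx":82,"dy":3.2,"dz":60,"wx":0.25,"wy":0,"wz":0.2},{"gripper":0,"dx":82,"dy":3.2,"dz":60,"wx":0.25,"wy":0,"wz":0.2}]' 60
python3 - <<'E'
from h import *
robot.grab_frame('side')
st()
po=wpose();p,R=po
np.savez('w19.npz',*po)
im=robot.grab_frame('wrist');cv2.imwrite(f"pics/wrist19.png",im)
print(R.T@(np.array([.575,.1615,.214])-(p+R@[0,0,HZ]))*1000, wproj([.575,.1615,.232],po))
hsv=cv2.cvtColor(im,cv2.COLOR_BGR2HSV);m=cv2.inRange(hsv,(0,150,80),(8,255,255))|cv2.inRange(hsv,(172,150,80),(180,255,255))
for c in cv2.findContours(m,0,1)[0]:
    if cv2.contourArea(c)>100: print(cv2.boundingRect(c))
E
```

```text
time: 15.45
eef_pos: [0.574, 0.1592, 0.4233]
eef_rot: [-2.232, -2.206, 0.01]
force: [-0.6, 0.2, -0.8]
finger_gap: 0.995
t 15.5 tcp [574.5 159.2 425.9] grasp [574.  158.9 271.2] 
 x [ 0.012  1.    -0.002] y [ 1.    -0.012 -0.003] z [-0.003 -0.002 -1.   ] 
F [0.3 0.8 1.3] gap 1.001 q [ 0.14  0.35  0.15  1.37 -0.    1.72]
[ 2.66158591  1.14923988 57.20009198] [320.9789098  238.98828252]
(307, 205, 29, 43)
(469, 199, 27, 8)
(517, 194, 22, 8)
```

View pics/wrist19.png

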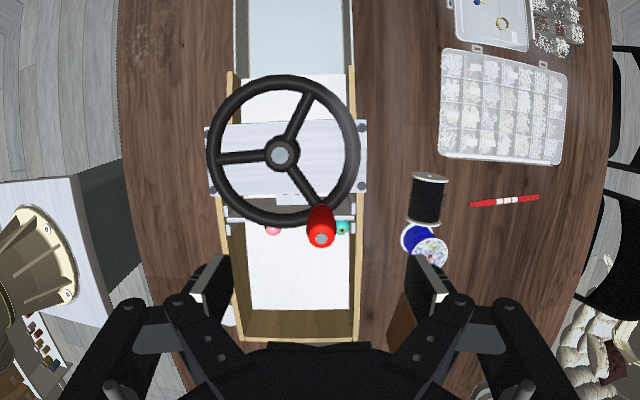

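The handle top is at (320,237), which matches the prediction. I'll descend and grip.

```bash
python3 -m pendant '[{"gripper":0,"dx":3,"dy":1,"dz":15,"wx":0,"wy":0,"wz":0},{"gripper":0,"dx":3,"dy":1,"dz":32,"wx":0,"wy":0,"wz":0},{"gripper":0,"dx":3,"dy":1,"dz":48,"wx":0,"wy":0,"wz":0},{"gripper":0,"dx":3,"dy":1,"dz":57,"wx":0,"wy":0,"wz":0},{"gripper":0,"dx":3,"dy":1,"dz":57,"wx":0,"wy":0,"wz":0}]' 60
python3 -m pendant '[{"gripper":1,"dx":0,"dy":0,"dz":0,"wx":0,"wy":0,"wz":0},{"gripper":1,"dx":0,"dy":0,"dz":0,"wx":0,"wy":0,"wz":0},{"gripper":1,"dx":0,"dy":0,"dz":0,"wx":0,"wy":0,"wz":0},{"gripper":1,"dx":0,"dy":0,"dz":0,"wx":0,"wy":0,"wz":0},{"gripper":1,"dx":0,"dy":0,"dz":0,"wx":0,"wy":0,"wz":0}]' 60
python3 - <<'E'
from h import *
st()
im=robot.grab_frame('wrist');cv2.imwrite(f"pics/wrist20.png",im)
E
```

```text
time: 16.05
eef_pos: [0.5763, 0.1615, 0.3712]
eef_rot: [2.235, 2.206, -0.001]
force: [0.2, 0.3, 0.4]
finger_gap: 1.006
time: 16.55
eef_pos: [0.5762, 0.1616, 0.3719]
eef_rot: [2.235, 2.206, 0.0]
force: [-2.0, -1.0, 2.6]
finger_gap: 0.193
t 16.55 tcp [576.2 161.6 371.9] grasp [576.4 161.4 217.2] 
 x [ 0.013  1.    -0.001] y [ 1.    -0.013  0.001] z [ 0.001 -0.001 -1.   ] 
F [-2.  -1.   2.6] gap 0.193 q [ 0.14  0.37  0.05  1.25 -0.    1.72]
```

View pics/wrist20.png

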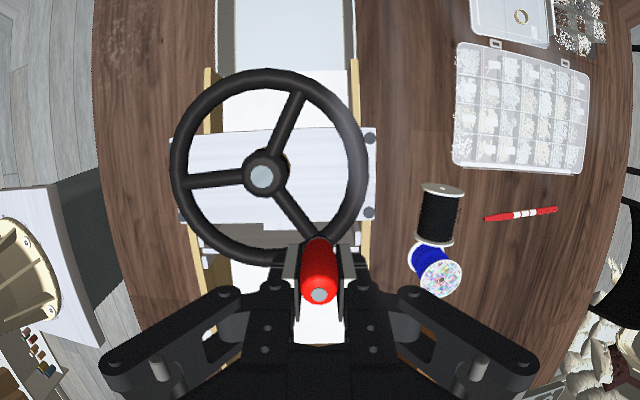

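The red handle is held between the pads at (319,275), with the gap consistent with 19 mm. Next, compute the arc waypoints for closing clockwise.

```bash
cat > arc.py <<'E'
import sys
from h import *
C=np.array([548.4,202.4]);r=49.8
p,R=wpose(); g=(p+R@[0,0,HZ])*1000
th=np.degrees(np.arctan2(*(g[:2]-C)[::-1])); s=robot.get_state()
print('t',round(s['time'],2),'th',round(th,1),'rad',round(np.linalg.norm(g[:2]-C),1),'z',round(g[2],1),'F',np.round(s['force'],1),'gap',round(s['finger_gap'],3),'tilt',np.round(R[:2,2],3))
step=float(sys.argv[1]); n=int(sys.argv[2]) if len(sys.argv)>2 else 5
for k in range(1,n+1):
    a=np.radians(th+step*k); t=np.r_[C+r*np.array([np.cos(a),np.sin(a)]),217]
    d=R.T@(t-g); print(round(th+step*k,1),np.round(d,1))
E
python3 arc.py -14
```

```text
t 16.6 th -55.7 rad 49.6 z 217.1 F [-1.3  0.1  2.9] gap 0.199 tilt [ 0.001 -0.001]
-69.7 [ -5.9 -10.6   0.1]
-83.7 [ -8.8 -22.4   0.1]
-97.7 [ -8.8 -34.5   0.1]
-111.7 [ -5.9 -46.3   0.1]
-125.7 [ -0.2 -57.    0.1]
```

```bash
python3 -m pendant '[{"gripper":1,"dx":-6,"dy":-10.5,"dz":0,"wx":0,"wy":0,"wz":0},{"gripper":1,"dx":-8.8,"dy":-22.4,"dz":0,"wx":0,"wy":0,"wz":0},{"gripper":1,"dx":-8.8,"dy":-34.5,"dz":0,"wx":0,"wy":0,"wz":0},{"gripper":1,"dx":-6,"dy":-46.3,"dz":0,"wx":0,"wy":0,"wz":0},{"gripper":1,"dx":0,"dy":-57,"dz":0,"wx":0,"wy":0,"wz":0}]' 60
python3 arc.py -14
python3 - <<'E'
from h import *
im=robot.grab_frame('wrist');cv2.imwrite(f"pics/wrist21.png",im)
E
```

```text
time: 17.1
eef_pos: [0.5186, 0.1622, 0.3719]
eef_rot: [2.235, 2.205, -0.001]
force: [1.3, 0.3, -1.1]
finger_gap: 0.2
t 17.1 th -126.2 rad 50.1 z 217.2 F [ 1.3  0.3 -1.1] gap 0.2 tilt [ 0.001 -0.002]
-140.2 [ 8.4 -8.8  0.1]
-154.2 [ 18.6 -15.5   0.1]
-168.2 [ 30.  -19.6   0.1]
-182.2 [ 42.1 -20.7   0.1]
-196.2 [ 54.1 -19.    0. ]
```

View pics/wrist21.png

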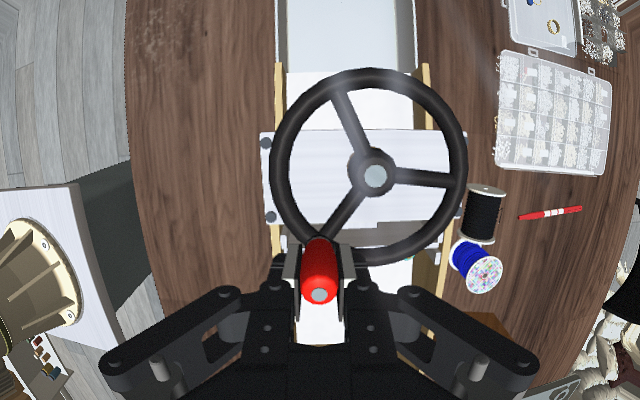

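The wheel turns with the grip, and the handle is still held at (319,275). Continuing.

```bash
python3 -m pendant '[{"gripper":1,"dx":8.4,"dy":-8.8,"dz":0,"wx":0,"wy":0,"wz":0},{"gripper":1,"dx":18.6,"dy":-15.5,"dz":0,"wx":0,"wy":0,"wz":0},{"gripper":1,"dx":30,"dy":-19.6,"dz":0,"wx":0,"wy":0,"wz":0},{"gripper":1,"dx":42,"dy":-20.7,"dz":0,"wx":0,"wy":0,"wz":0},{"gripper":1,"dx":54,"dy":-19,"dz":0,"wx":0,"wy":0,"wz":0}]' 60
python3 arc.py -14
```

```text
time: 17.65
eef_pos: [0.4997, 0.2186, 0.3719]
eef_rot: [2.233, 2.205, 0.001]
force: [10.9, -5.4, -5.2]
finger_gap: 0.198
t 17.65 th 161.8 rad 50.7 z 217.2 F [10.9 -5.4 -5.2] gap 0.198 tilt [ 0.003 -0.002]
147.8 [10.8  5.9  0.2]
133.8 [20.3 13.5  0.2]
119.8 [27.6 23.1  0.2]
105.8 [32.5 34.3  0.2]
91.8 [34.5 46.2  0.3]
```

```bash
python3 -m pendant '[{"gripper":1,"dx":10.8,"dy":6.4,"dz":0,"wx":0,"wy":0,"wz":0},{"gripper":1,"dx":20,"dy":14,"dz":0,"wx":0,"wy":0,"wz":0},{"gripper":1,"dx":27.3,"dy":23.3,"dz":0,"wx":0,"wy":0,"wz":0},{"gripper":1,"dx":31,"dy":30,"dz":0,"wx":0,"wy":0,"wz":0},{"gripper":1,"dx":33,"dy":36.5,"dz":0,"wx":0,"wy":0,"wz":0}]' 60
python3 arc.py -5
```

```text
time: 18.15
eef_pos: [0.5369, 0.2517, 0.3718]
eef_rot: [2.233, 2.206, 0.0]
force: [-0.8, -1.3, 1.2]
finger_gap: 0.201
t 18.15 th 102.9 rad 50.3 z 217.1 F [-0.8 -1.3  1.2] gap 0.201 tilt [ 0.002 -0.002]
97.9 [0.3 4.4 0.1]
92.9 [0.8 8.7 0.1]
87.9 [ 0.9 13.1  0.2]
82.9 [ 0.6 17.4  0.2]
77.9 [-0.1 21.7  0.2]
```

```bash
python3 -m pendant '[{"gripper":1,"dx":0.3,"dy":3,"dz":0,"wx":0,"wy":0,"wz":0},{"gripper":1,"dx":0.5,"dy":6,"dz":0,"wx":0,"wy":0,"wz":0},{"gripper":1,"dx":0.6,"dy":9,"dz":0,"wx":0,"wy":0,"wz":0},{"gripper":1,"dx":0.6,"dy":10,"dz":0,"wx":0,"wy":0,"wz":0}]' 60
python3 arc.py -2
```

```text
time: 18.55
eef_pos: [0.547, 0.2525, 0.3718]
eef_rot: [2.233, 2.208, 0.002]
force: [-1.7, 2.7, 1.2]
finger_gap: 0.195
t 18.55 th 91.2 rad 50.1 z 217.1 F [-1.7  2.7  1.2] gap 0.195 tilt [ 0.002 -0.   ]
89.2 [-0.3  1.7  0.2]
87.2 [-0.3  3.5  0.2]
85.2 [-0.4  5.2  0.2]
83.2 [-0.6  7.   0.2]
81.2 [-0.8  8.7  0.2]
```

Now about 91°. Next, press gently into the stop.

```bash
python3 -m pendant '[{"gripper":1,"dx":-0.3,"dy":2,"dz":0,"wx":0,"wy":0,"wz":0},{"gripper":1,"dx":-0.3,"dy":4,"dz":0,"wx":0,"wy":0,"wz":0},{"gripper":1,"dx":-0.3,"dy":4,"dz":0,"wx":0,"wy":0,"wz":0}]' 60
python3 arc.py -2
python3 - <<'E'
from h import *
np.savez('w22.npz',*wpose())
im=robot.grab_frame('wrist');cv2.imwrite(f"pics/wrist22.png",im)
E
python3 arc.py -2 1
```

```text
time: 18.85
eef_pos: [0.5484, 0.2525, 0.3718]
eef_rot: [-2.23, -2.207, 0.005]
force: [-11.2, 3.7, 6.5]
finger_gap: 0.194
t 18.85 th 90.9 rad 50.2 z 217.1 F [-11.2   3.7   6.5] gap 0.194 tilt [-0.005  0.001]
88.9 [-0.3  1.7  0. ]
86.9 [-0.4  3.5  0. ]
84.9 [-0.5  5.2  0. ]
82.9 [-0.7  7.   0. ]
80.9 [-0.9  8.7  0. ]
t 18.9 th 90.9 rad 50.2 z 217.1 F [-11.7   3.1   6.6] gap 0.199 tilt [-0.005  0.001]
88.9 [-0.4  1.7  0.1]
```

View pics/wrist22.png

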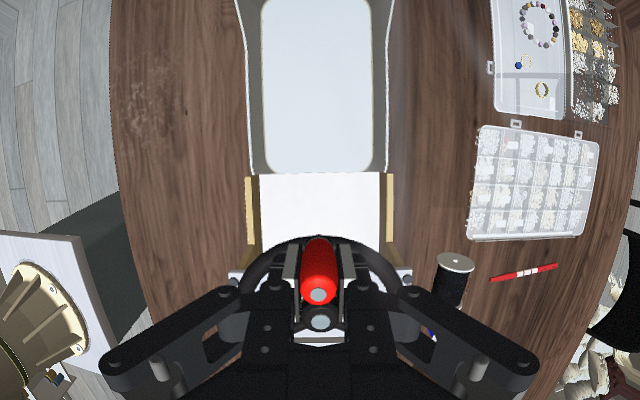

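At the stop: the handle reads 90.9° with about 11 N of reaction, and the picture shows it downstream at (319,270). Now open counter-clockwise, 720° in total.

```bash
python3 -m pendant '[{"gripper":1,"dx":0,"dy":1,"dz":0,"wx":0,"wy":0,"wz":0}]' 70;python3 arc.py 16
```

```text
time: 19.0
eef_pos: [0.5483, 0.2525, 0.3719]
eef_rot: [-2.229, -2.207, 0.007]
force: [0.7, 1.8, 1.0]
finger_gap: 0.194
t 19.0 th 91.2 rad 50.2 z 217.2 F [0.7 1.8 1. ] gap 0.194 tilt [-0.006  0.   ]
107.2 [ -2.8 -13.6   0.3]
123.2 [ -8.8 -26.1   0.4]
139.2 [-18.  -36.5   0.4]
155.2 [-29.7 -43.9   0.5]
171.2 [-43.  -47.7   0.5]
```

```bash
python3 -m pendant '[{"gripper":1,"dx":-2.8,"dy":-13.6,"dz":0.3,"wx":-0.1,"wy":0,"wz":0},{"gripper":1,"dx":-8.8,"dy":-26,"dz":0.3,"wx":-0.2,"wy":0,"wz":0},{"gripper":1,"dx":-18,"dy":-36.2,"dz":0.3,"wx":-0.3,"wy":0,"wz":0},{"gripper":1,"dx":-29.7,"dy":-43.5,"dz":0.3,"wx":-0.3,"wy":0,"wz":0},{"gripper":1,"dx":-43,"dy":-47.2,"dz":0.3,"wx":-0.3,"wy":0,"wz":0}]' 70;python3 arc.py 16
```

```text
time: 19.5
eef_pos: [0.4992, 0.2102, 0.3719]
eef_rot: [-2.228, -2.21, 0.002]
force: [-2.1, 2.8, 1.2]
finger_gap: 0.194
t 19.5 th 170.9 rad 50.4 z 217.2 F [-2.1  2.8  1.2] gap 0.194 tilt [-0.003  0.001]
186.9 [-13.9   0.4   0.2]
202.9 [-27.3   4.1   0.1]
218.9 [-39.2  11.3   0.1]
234.9 [-48.5  21.5   0. ]
250.9 [-54.8  33.9  -0. ]
```

```bash
python3 -m pendant '[{"gripper":1,"dx":-13.9,"dy":0.4,"dz":0,"wx":0,"wy":0,"wz":0},{"gripper":1,"dx":-27.3,"dy":4.1,"dz":0,"wx":0,"wy":0,"wz":0},{"gripper":1,"dx":-39,"dy":11.3,"dz":0,"wx":0,"wy":0,"wz":0},{"gripper":1,"dx":-48.5,"dy":21.5,"dz":0,"wx":0,"wy":0,"wz":0},{"gripper":1,"dx":-54.8,"dy":33.9,"dz":0,"wx":0,"wy":0,"wz":0}]' 70;python3 arc.py 16
```

```text
time: 20.0
eef_pos: [0.5339, 0.1541, 0.3718]
eef_rot: [-2.229, -2.209, 0.0]
force: [0.3, 7.2, 0.1]
finger_gap: 0.192
t 20.0 th -107.2 rad 50.1 z 217.1 F [0.3 7.2 0.1] gap 0.192 tilt [-0.003  0.002]
-91.2 [-1.8 13.8  0.1]
-75.2 [-0.  27.5  0.1]
-59.2 [ 5.4 40.3  0. ]
-43.2 [14.2 51.   0. ]
-27.2 [25.6 58.9  0. ]
```

```bash
python3 -m pendant '[{"gripper":1,"dx":-1.6,"dy":13.8,"dz":0,"wx":0,"wy":0,"wz":0},{"gripper":1,"dx":0,"dy":27.5,"dz":0,"wx":0,"wy":0,"wz":0},{"gripper":1,"dx":5.4,"dy":40.3,"dz":0,"wx":0,"wy":0,"wz":0},{"gripper":1,"dx":14.2,"dy":51,"dz":0,"wx":0,"wy":0,"wz":0},{"gripper":1,"dx":25.6,"dy":58.9,"dz":0,"wx":0,"wy":0,"wz":0}]' 70;python3 arc.py 16
```

```text
time: 20.5
eef_pos: [0.5936, 0.1792, 0.3717]
eef_rot: [-2.228, -2.207, 0.003]
force: [-10.0, 3.0, 6.8]
finger_gap: 0.194
t 20.5 th -27.2 rad 49.8 z 217.0 F [-10.    3.    6.8] gap 0.194 tilt [-0.006  0.003]
-11.2 [13.1  4.4  0. ]
4.8 [27.   5.1  0.1]
20.8 [40.5  1.9  0.1]
36.8 [52.5 -4.9  0.2]
52.8 [ 62.3 -14.8   0.3]
```

```bash
python3 -m pendant '[{"gripper":1,"dx":13.1,"dy":4,"dz":0,"wx":-0.1,"wy":0,"wz":0},{"gripper":1,"dx":27,"dy":4.6,"dz":0,"wx":-0.2,"wy":0,"wz":0},{"gripper":1,"dx":40.3,"dy":1.5,"dz":0,"wx":-0.3,"wy":0,"wz":0},{"gripper":1,"dx":52.2,"dy":-5.2,"dz":0,"wx":-0.3,"wy":0,"wz":0},{"gripper":1,"dx":62,"dy":-15,"dz":0,"wx":-0.3,"wy":0,"wz":0}]' 70;python3 arc.py 16
```

```text
time: 21.0
eef_pos: [0.5805, 0.2406, 0.3719]
eef_rot: [2.233, 2.209, 0.001]
force: [-1.2, -4.8, 2.5]
finger_gap: 0.19
t 21.0 th 49.8 rad 50.0 z 217.2 F [-1.2 -4.8  2.5] gap 0.19 tilt [ 0.001 -0.   ]
65.8 [  7.1 -11.9   0.1]
81.8 [ 10.8 -25.3   0.1]
97.8 [ 10.7 -39.1   0.1]
113.8 [  6.8 -52.4   0.1]
129.8 [ -0.6 -64.1   0.1]
```

```bash
python3 -m pendant '[{"gripper":1,"dx":6.9,"dy":-12,"dz":0,"wx":0,"wy":0,"wz":0},{"gripper":1,"dx":10.5,"dy":-25.3,"dz":0,"wx":0,"wy":0,"wz":0},{"gripper":1,"dx":10.4,"dy":-39,"dz":0,"wx":0,"wy":0,"wz":0},{"gripper":1,"dx":6.6,"dy":-52.3,"dz":0,"wx":0,"wy":0,"wz":0},{"gripper":1,"dx":-0.8,"dy":-64,"dz":0,"wx":0,"wy":0,"wz":0}]' 70;python3 arc.py 16
```

```text
time: 21.5
eef_pos: [0.5165, 0.2415, 0.3719]
eef_rot: [2.232, 2.211, 0.006]
force: [3.0, 0.5, 0.1]
finger_gap: 0.195
t 21.5 th 128.6 rad 50.5 z 217.2 F [3.  0.5 0.1] gap 0.195 tilt [0.003 0.002]
144.6 [-10.7  -9.    0.1]
160.6 [-23.  -15.3   0.1]
176.6 [-36.7 -17.9   0. ]
192.6 [-50.5 -16.7  -0. ]
208.6 [-63.4 -11.7  -0. ]
```

```bash
python3 -m pendant '[{"gripper":1,"dx":-10.7,"dy":-9,"dz":0,"wx":0,"wy":0,"wz":0},{"gripper":1,"dx":-23,"dy":-15,"dz":0,"wx":0,"wy":0,"wz":0},{"gripper":1,"dx":-36.7,"dy":-17.6,"dz":0,"wx":0,"wy":0,"wz":0},{"gripper":1,"dx":-50.5,"dy":-16.5,"dz":0,"wx":0,"wy":0,"wz":0},{"gripper":1,"dx":-63.4,"dy":-11.7,"dz":0,"wx":0,"wy":0,"wz":0}]' 70;python3 arc.py 16
python3 - <<'E'
from h import *
im=robot.grab_frame('wrist');cv2.imwrite(f"pics/wrist23.png",im)
E
```

```text
time: 22.0
eef_pos: [0.5041, 0.1773, 0.3719]
eef_rot: [-2.232, -2.211, -0.006]
force: [1.9, 3.8, -0.3]
finger_gap: 0.198
t 22.0 th -150.6 rad 50.3 z 217.2 F [ 1.9  3.8 -0.3] gap 0.198 tilt [0.003 0.003]
-134.6 [-10.7   9.    0.2]
-118.6 [-18.8  20.2   0.2]
-102.6 [-23.6  33.2   0.2]
-86.6 [-24.6  47.    0.2]
-70.6 [-21.7  60.6   0.3]
```

View pics/wrist23.png

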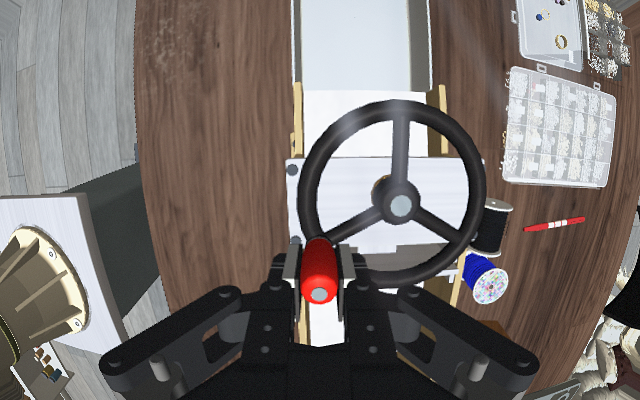

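Still held, with the wheel following; about 478° open. Continuing.

```bash
python3 -m pendant '[{"gripper":1,"dx":-10.6,"dy":9,"dz":0,"wx":0,"wy":0,"wz":0},{"gripper":1,"dx":-18.6,"dy":20.2,"dz":0,"wx":0,"wy":0,"wz":0},{"gripper":1,"dx":-23.3,"dy":33.2,"dz":0,"wx":0,"wy":0,"wz":0},{"gripper":1,"dx":-24.3,"dy":47,"dz":0,"wx":0,"wy":0,"wz":0},{"gripper":1,"dx":-21.5,"dy":60.4,"dz":0,"wx":0,"wy":0,"wz":0}]' 80;python3 arc.py 16
```

```text
time: 22.55
eef_pos: [0.5657, 0.1544, 0.3717]
eef_rot: [-2.23, -2.207, -0.008]
force: [-9.7, 14.5, 5.8]
finger_gap: 0.187
t 22.55 th -69.7 rad 50.1 z 217.0 F [-9.7 14.5  5.8] gap 0.187 tilt [0.001 0.007]
-53.7 [ 6.9 12.   0.1]
-37.7 [16.7 21.9  0.2]
-21.7 [28.8 28.6  0.2]
-5.7 [42.3 31.7  0.3]
10.3 [56.2 31.   0.4]
```

```bash
python3 -m pendant '[{"gripper":1,"dx":7.6,"dy":11.6,"dz":0,"wx":0,"wy":-0.1,"wz":0},{"gripper":1,"dx":17.2,"dy":21.3,"dz":0,"wx":0,"wy":-0.2,"wz":0},{"gripper":1,"dx":29.1,"dy":27.9,"dz":0,"wx":0,"wy":-0.3,"wz":0},{"gripper":1,"dx":42.3,"dy":30.9,"dz":0,"wx":0,"wy":-0.4,"wz":0},{"gripper":1,"dx":56,"dy":30.3,"dz":0,"wx":0,"wy":-0.4,"wz":0}]' 80;python3 arc.py 16
```

```text
time: 23.05
eef_pos: [0.5976, 0.209, 0.3718]
eef_rot: [2.233, 2.205, -0.004]
force: [-3.8, -3.8, 5.2]
finger_gap: 0.195
t 23.05 th 7.0 rad 49.7 z 217.1 F [-3.8 -3.8  5.2] gap 0.195 tilt [ 0.    -0.004]
23.0 [13.4 -3.6  0.1]
39.0 [ 25.2 -10.9   0. ]
55.0 [ 34.5 -21.1  -0. ]
71.0 [ 40.6 -33.6  -0. ]
87.0 [ 43.1 -47.2  -0. ]
```

```bash
python3 -m pendant '[{"gripper":1,"dx":13.4,"dy":-3.8,"dz":0,"wx":0,"wy":0,"wz":0},{"gripper":1,"dx":25,"dy":-11,"dz":0,"wx":0,"wy":0,"wz":0},{"gripper":1,"dx":34.2,"dy":-21.2,"dz":0,"wx":0,"wy":0,"wz":0},{"gripper":1,"dx":40.3,"dy":-33.6,"dz":0,"wx":0,"wy":0,"wz":0},{"gripper":1,"dx":42.6,"dy":-46,"dz":0,"wx":0,"wy":0,"wz":0}]' 80;python3 arc.py 5
```

```text
time: 23.55
eef_pos: [0.5526, 0.2528, 0.3719]
eef_rot: [2.232, 2.204, 0.001]
force: [3.6, -1.5, 2.2]
finger_gap: 0.188
t 23.55 th 84.7 rad 50.2 z 217.2 F [ 3.6 -1.5  2.2] gap 0.188 tilt [ 0.003 -0.003]
89.7 [-0.3 -4.4  0.2]
94.7 [-0.5 -8.7  0.2]
99.7 [ -1.1 -13.    0.2]
104.7 [ -2.  -17.3   0.1]
109.7 [ -3.4 -21.4   0.1]
```

```bash
python3 -m pendant '[{"gripper":1,"dx":-0.3,"dy":-3,"dz":0,"wx":0,"wy":0,"wz":0},{"gripper":1,"dx":-0.3,"dy":-5.7,"dz":0,"wx":0,"wy":0,"wz":0},{"gripper":1,"dx":-0.3,"dy":-5.7,"dz":0,"wx":0,"wy":0,"wz":0},{"gripper":1,"dx":-0.3,"dy":-5.7,"dz":0,"wx":0,"wy":0,"wz":0},{"gripper":1,"dx":-0.3,"dy":-5.7,"dz":0,"wx":0,"wy":0,"wz":0}]' 80;python3 arc.py 2 2
python3 - <<'E'
from h import *
robot.grab_frame('side')
np.savez('w24.npz',*wpose())
im=robot.grab_frame('wrist');cv2.imwrite(f"pics/wrist24.png",im)
cv2.imwrite(f"pics/scene24.png",robot.grab_frame('scene'))
s=robot.grab_frame('side');cv2.imwrite('pics/side24.png',cv2.resize(s[90:360,220:440],None,fx=2.2,fy=2.2))
E
python3 arc.py 2 1
```

```text
time: 24.05
eef_pos: [0.5469, 0.2528, 0.3719]
eef_rot: [2.233, 2.205, 0.001]
force: [-0.0, 2.8, 2.0]
finger_gap: 0.193
t 24.05 th 91.2 rad 50.2 z 217.2 F [-0.   2.8  2. ] gap 0.193 tilt [ 0.003 -0.002]
93.2 [-0.5 -1.7  0.2]
95.2 [-0.6 -3.5  0.2]
t 24.25 th 91.1 rad 50.2 z 217.2 F [0.6 4.4 2.9] gap 0.193 tilt [ 0.003 -0.002]
93.1 [-0.5 -1.7  0.2]
```

View pics/wrist24.png

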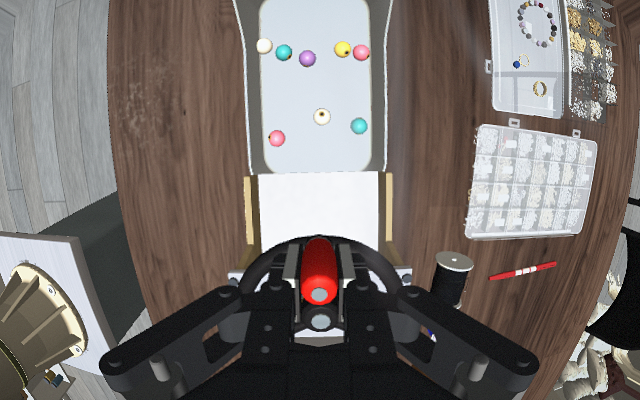

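View pics/side24.png

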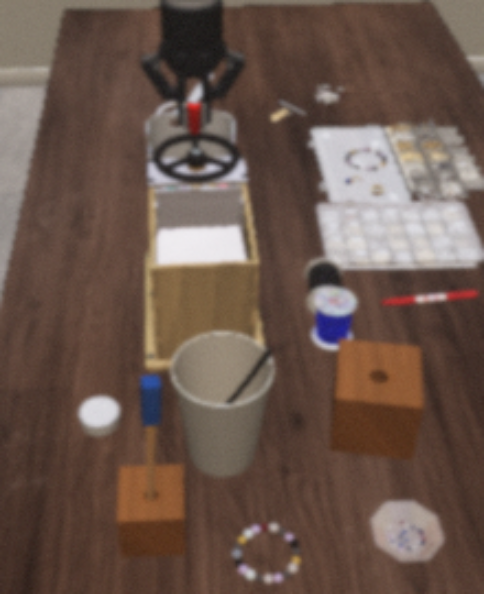

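View pics/scene24.png

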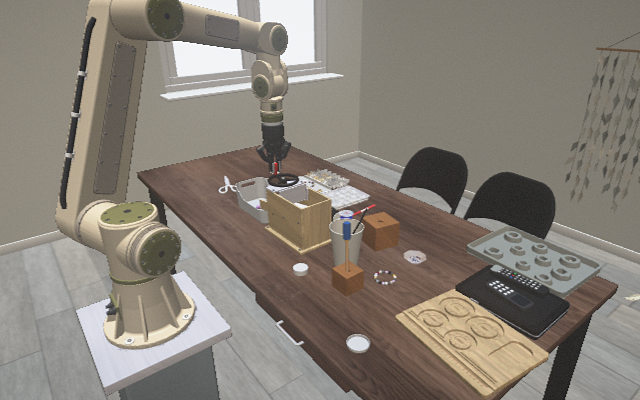

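All eight beads lie in the caddy, the stirrer stands in its hole, and the handle is held at 91.1°, against 90.9–91.2° at the stop. Handing in.

```bash
python3 arc.py 2 1; python3 -c "
from station import robot
print(robot.sign_off())"
```

```text
t 24.25 th 91.1 rad 50.2 z 217.2 F [0.6 4.4 2.9] gap 0.193 tilt [ 0.003 -0.002]
93.1 [-0.5 -1.7  0.2]
the job is handed in; nothing more can be done
None
```

The job is done and handed in at about 24 s. I took the stirrer and swept the beads to the other side and back twice. I then stood it back in its hole, closed the wheel to its stop and opened it two full turns, and finished gripping the red handle.

- **Stirring:** bead 5 and bead 7 ended about 14 mm from where they started (bead 6 about 12 mm after the first return sweep).
- **Wheel:** at the stop the handle read 90.9–91.2° on its circle with about 11 N of reaction. After two full turns back it read 91.1°, steady, with the grip set to 80 N and the opening matching the 19 mm handle.
- **Scene:** all eight beads are in the caddy and the stirrer is upright in its stand. The spools and the jar look unmoved in the pictures.

No check failed. The stand's hole came out 2–5 mm apart in different views until the arm had settled. The handle's contact force was never measured directly.

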